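Unpack heat-sink modules into a square pile

ROBOT

A 6-joint arm with a two-finger parallel gripper is mounted at the origin on the work surface. World frame = base frame: x ahead of the robot, y to its left, z up, the work surface at z = 0. Lengths are in mm, angles in rad, forces in N, time in s.
With the tool pointing down it reaches from about 400 to 925 mm from the base axis. Payload 12.5 kg.
Tool frame: the origin (TCP) lies at the very end of the fingers, on their centre line; the grasp point (between the pads) lies 19 mm behind it; z points along the fingers, x is the direction in which the jaws open and shut, and the axes are right-handed (so a half turn about z gives the same grasp; the last joint's range is limited). The gripper opens to 95 mm and grips with 3 to 60 N. Pads are 20 mm wide; open, the fingers measure 119 mm over their backs; the gripper's body (75 mm by 180 mm) begins 59 mm behind the grasp point.
Start: joints at [-0.106, 0.491, 1.559, -0, 1.092, -0.106], TCP at [625.017, 0.021, 214.661] pointing down, gripper open.
Joint ranges: [-3.1, 3.1], [-0.84, 2.19], [0.05, 2.79], [-1.13, 4.28], [0.06, 2.93], [-2.69, 2.69]. Speed limits (rad/s): [2.22, 2.22, 2.79, 3.14, 3.14, 3.14].

INTERFACE

Orientations are given as [roll, pitch, yaw] about the fixed x, y, z axes, in that order (R = Rz(yaw) Ry(pitch) Rx(roll)).
In Python, from cell import env gives the robot as it stands.
- The arm moves only by the tool arm_command, never from a script. Its argument "motion" is one flat list of numbers, 7 for each row, row after row: the opening, from -1 (shut) to 1 (fully open), then the shift along the tool's x, y, z in mm, then the turn, a rotation vector about the tool's x, y, z in degrees. In form: [fingers, dx, dy, dz, rx, ry, rz, fingers, dx, dy, dz, rx, ry, rz, ...]. A call has 1 to 20 rows; each row is the pose to reach, as a shift and turn from the pose commanded when the call began, along the tool's axes at that moment; what a row does not reach only later rows make up. A row lasts 1/10 s, in which the tool goes at most 50 mm and 8.59 degrees, less where a joint would pass 70% of its speed; a pose out of reach is approached as far as the arm can. A call with a gripper value outside its range is refused whole. The fingers move at their own pace and stop on an object; the grip force is fixed at half the most. Time passes only in rows, so rows that repeat a pose let the fingers close. It gives the time, the measured TCP pose, the force and the opening at its end, in the units of the state.
- env.state(): the state, without advancing time (a new reading comes with each control period).
- env.read_camera(name): name is "scene" or "side" or "wrist"; returns (picture, depth): 480x640x3 uint8, red, green, blue; 480x640 float32, mm along the optical axis (not along the pixel's ray), 0 where there is no reading.
- env.calibration(name): a dict with "fx", "fy", "cx", "cy" (pixels), "cam_to_world" (4x4, takes a point from camera to world coordinates). Camera axes: x right, y down, z forward; pixel columns grow to the right and rows downward; lengths in mm; the calibration is good to about 2 mm. A picture is of the moment at which its call begins: read the wrist's pose just before it. calibration takes no time and is no camera call; for the wrist camera it gives the pose at the moment of the call.
- env.job_done(): hands the job in, once; it reports no verdict.
Trained networks look in the newest picture that a camera, given by its name, has taken for a name from the list of things; names that differ only in an ending like _2 or _b are one class to them, and where a whole thing is asked for, a point or a joint stands for the part that bears it (a point fixed in the world has none). Each returns a list of dicts, best first, with "confidence" (0 to 1); they miss things now and then, are a little off and sometimes report something else, mostly with a low value. They report only what shows in the picture. A call takes as long as a camera call.
- env.recognise(camera, label): "location" ([column, row] in pixels, amid what is visible of it).
- env.silhouettes(camera, label): "region" (480x640 bool, what is visible of it) and "location" ([column, row] in pixels, amid what is visible of it).
- env.spot_point(camera, label): "location" ([column, row] in pixels: a listed point, or the origin of a listed thing).
The state is a dict: "t": time; "joints": joint angles; "qvel": joint speeds; "tau": joint torques, N m; "eef_pos": TCP position; "tcp_rot": TCP orientation; "ft_force": force on the tool from outside, world axes, zero at the start; "moment": the same for the moment, N m; "opening": opening from 0.0 (shut) to 1.0 (fully open).
Only numpy, scipy, OpenCV 4.12 (cv2) and the standard library are available. Lean on these libraries where they do the work, as an engineer would, in place of code of your own. Each camera call takes 0.05 s, during which the arm holds its last target.

TASK

Unpack this delivery on the repair bench: move the solder spool off the metal plate and stand it in the middle of the round coaster, and swing both carton flaps right back, well past upright, so that both stand open together. Then take out every heat-sink module and set them down gently, never dropping them, right way up in one square pile inside the plate's blue rectangle, long sides along its long sides. Finally fold both flaps of the empty carton down again until they lie nearly flat, leaving the other things on the bench where they are and the spool on its coaster even if it gets knocked.

Things in the scene. Friction and masses are not known exactly. Their poses are not given: they have to be found in the camera images.
- carton: brown cardboard carton fixed to the bench, outside 136 (its x) x 340 (its y) x 54 mm high, walls 4 mm, inner floor 6 mm above the bench. Origin under its centre; yaw within 0.15 rad of the robot's frame, its -x side facing the robot. Two flaps hinge on its two long rims; the short ends have none. It stands left or right of the robot's middle, the plate on the other side.
- flap_near (a joint): hinge angle (rad) of the near (-x) flap, a cardboard panel 58 mm from hinge to free edge, 330 mm long, 4 mm thick: 0 = closed, level; 1.57 = upright; grows outwards to a stop at 2.5. At the start it is ajar, pointing up and inwards, the slot between the two free edges about 45 mm or more (16 mm when both are closed). Smooth, with a stiff hinge: it stays where it is left and yields to about 1 N at its edge.
- flap_near_hinge (a point): middle of the hinge line of the near (-x) flap, -66 mm along the carton's x from its centre, 56 mm above the bench; the hinge runs along the carton's y
- flap_near_edge (a point): middle of the free edge of the near (-x) flap, 58 mm from its hinge; it moves with the flap
- flap_far (a joint): hinge angle (rad) of the far (+x) flap, a cardboard panel 58 mm from hinge to free edge, 330 mm long, 4 mm thick: 0 = closed, level; 1.57 = upright; grows outwards to a stop at 2.5. At the start it is ajar, pointing up and inwards, the slot between the two free edges about 45 mm or more (16 mm when both are closed). Smooth, with a stiff hinge: it stays where it is left and yields to about 1 N at its edge.
- flap_far_hinge (a point): middle of the hinge line of the far (+x) flap, +66 mm along the carton's x from its centre, 56 mm above the bench; the hinge runs along the carton's y
- flap_far_edge (a point): middle of the free edge of the far (+x) flap, 58 mm from its hinge; it moves with the flap
- module1_center (a point): centre (half-way up) of heat-sink module 1: a finned aluminium block on a green base, 84 (its x) x 38 (its y) x 24 mm high, flat under and on top, about 0.15 kg. All are alike and lie flat, right way up, side by side on the carton's floor, long side along the carton's x, some 27 mm between them and 40 mm from the end walls. 2 to 4 are there (None: absent).
- module2_center (a point): centre (half-way up) of heat-sink module 2: a finned aluminium block on a green base, 84 (its x) x 38 (its y) x 24 mm high, flat under and on top, about 0.15 kg. All are alike and lie flat, right way up, side by side on the carton's floor, long side along the carton's x, some 27 mm between them and 40 mm from the end walls. 2 to 4 are there (None: absent).
- module3_center (a point): centre (half-way up) of heat-sink module 3: a finned aluminium block on a green base, 84 (its x) x 38 (its y) x 24 mm high, flat under and on top, about 0.15 kg. All are alike and lie flat, right way up, side by side on the carton's floor, long side along the carton's x, some 27 mm between them and 40 mm from the end walls. 2 to 4 are there (None: absent).
- module4_center (a point): centre (half-way up) of heat-sink module 4: a finned aluminium block on a green base, 84 (its x) x 38 (its y) x 24 mm high, flat under and on top, about 0.15 kg. All are alike and lie flat, right way up, side by side on the carton's floor, long side along the carton's x, some 27 mm between them and 40 mm from the end walls. 2 to 4 are there (None: absent).
- plate: aluminium stacking plate fixed to the bench, 116 (its x) x 136 (its y) x 8 mm, with a blue rectangle drawn on it. Origin under its centre; yaw within 0.3 rad of the robot's frame
- plate_mark (a point): centre of the blue rectangle on the plate's top face, 8 mm above the bench. The rectangle is 96 mm long along the plate's x and 50 mm wide along its y: a module outline with 6 mm to spare all round
- spool_center (a point): centre (half-way up) of a solder spool with blue flanges, 54 mm across and 36 mm tall, about 0.2 kg, standing on its end on the plate at the start; it may be knocked aside during the run
- coaster_top (a point): centre of the top face of the round black rubber coaster, 78 mm across and 4 mm thick, fixed to the bench on the robot's side of the plate
- flux_bottle: white squeeze bottle, 44 mm across, 120 mm tall, on the far side of the bench; bystander; origin under its middle
- cleaner_bottle: yellow bottle, 48 mm across, 100 mm tall, on the far side; bystander; origin under its middle
- meter: orange hand-held meter lying on its back, 170 x 82 x 36 mm, on the far side; bystander; origin under its middle
- cutters: blue-handled side cutters, 145 mm long, 10 mm high, lying beyond the plate; bystander; origin under its middle
- tweezers: steel tweezers, 130 mm long, 6 mm high, lying near the robot; bystander; origin under its middle
- screwdriver: screwdriver, 160 mm long, lying near the robot; bystander; origin under its middle
- tape_roll: roll of tape lying flat, 70 mm across, 20 mm high, at the right side; bystander; origin under its middle
- syringe: amber paste syringe lying down, about 150 mm long, at the left side; bystander; origin under its middle

How it is judged:
By the outcome, as a careful person would: the job done as asked, in the order asked, and still so for the second after the job is handed in, with the robot touching nothing.
Of module1, module2, module3, module4 only 2 to 4 are there at a start; the rules pass over those that are not, and their reading is None.
At some moment in a run one of spool may be knocked a few centimetres aside while the robot is not near it.
It also fails if it takes over 210 s, if anything falls off the work surface, if the arm or the gripper's body presses on something with over 40 N, if the wrist force passes 120 N, or if a joint passes its speed limit or range.

## Working session

There is one attempt and no reset: what is moved stays moved. The work goes in short steps, Python scripts to look and compute and a tool call to move; the robot and the scene stay as the last step left them, time stands still between calls to the robot, and variables do not carry over. Pictures are saved under pics/ and viewed, and the job is handed in when it is done.

Besides the shell and the picture viewer there is one more tool, called after "Emit:" by a JSON object that holds its "method" and its "body", one argument or row to a line. arm_command: Moves the arm, as the interface text tells. Its arguments: {"type":"object","properties":{"motion":{"type":"array","items":{"type":"number"}}},"required":["motion"]}

```bash
ls; mkdir -p pics
python3 - <<'E'
from cell import env
import cv2
print(env.state())
for n in ["scene","side","wrist"]:
    im,d=env.read_camera(n); cv2.imwrite(f"pics/a_{n}.png",im[:,:,::-1])
    print(n,env.calibration(n))
E
```

```text
pics
{'t': 0.0, 'joints': array([-1.05556323e-01,  4.91607767e-01,  1.55947323e+00, -1.43751311e-05,
        1.09168941e+00, -1.05592362e-01]), 'qvel': array([-1.05241793e-03,  4.94631970e-04,  3.32264100e-04, -1.28812651e-03,
        9.36936562e-05, -8.45066560e-04]), 'tau': array([-9.52334158e-04, -6.12640929e+01, -2.58175153e+01,  6.92750537e-02,
        4.83079045e-02, -1.38641695e-05]), 'eef_pos': array([6.24747454e+02, 7.32909162e-02, 2.14023608e+02]), 'tcp_rot': array([-3.14148120e+00,  1.17254595e-03,  4.27388634e-05]), 'ft_force': array([-0.40565336, -0.40580252,  0.20854641]), 'moment': array([-0.01847284, -0.00371485,  0.01577764]), 'opening': 0.9990189203999807}
scene {'fx': 486.924869462403, 'fy': 486.924869462403, 'cx': 325.8994111053206, 'cy': 233.56931512147295, 'cam_to_world': array([[ 5.71291366e-02,  8.08923730e-01, -5.85131320e-01,
         1.20482560e+03],
       [ 9.98261021e-01, -5.48151294e-02,  2.16849293e-02,
        -4.05573927e+01],
       [-1.45325951e-02, -5.85352630e-01, -8.10648569e-01,
         1.01485876e+03],
       [ 0.00000000e+00,  0.00000000e+00
[... 277 characters left out ...]
2,  6.53519028e-01, -7.55257632e-01,
         1.05660774e+03],
       [-1.91790393e-02, -7.56691689e-01, -6.53490514e-01,
         9.89320655e+02],
       [ 0.00000000e+00,  0.00000000e+00,  0.00000000e+00,
         1.00000000e+00]])}
wrist {'fx': 402.2055355268409, 'fy': 402.2055355268409, 'cx': 323.6908486237442, 'cy': 231.40562632546812, 'cam_to_world': array([[ 9.99999848e-01,  1.90074023e-04, -5.16935044e-04,
         6.25116708e+02],
       [ 5.76541632e-05, -9.69532956e-01, -2.44960903e-01,
         6.74706836e+01],
       [-5.47746265e-04,  2.44960836e-01, -9.69532820e-01,
         3.84961480e+02],
       [ 0.00000000e+00,  0.00000000e+00,  0.00000000e+00,
         1.00000000e+00]])}
```

View pics/a_scene.png

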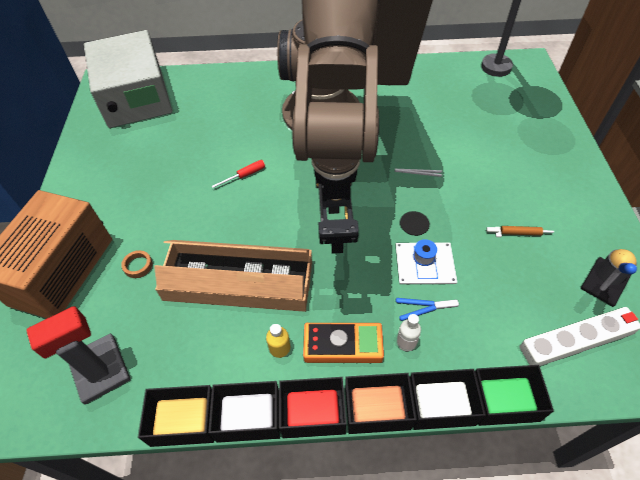

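View pics/a_side.png

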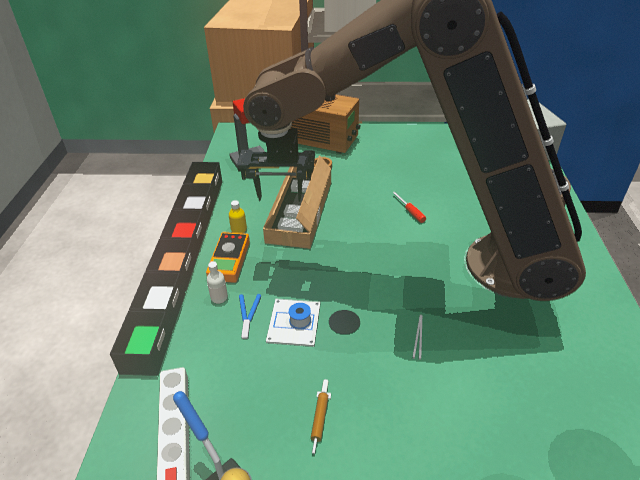

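View pics/a_wrist.png

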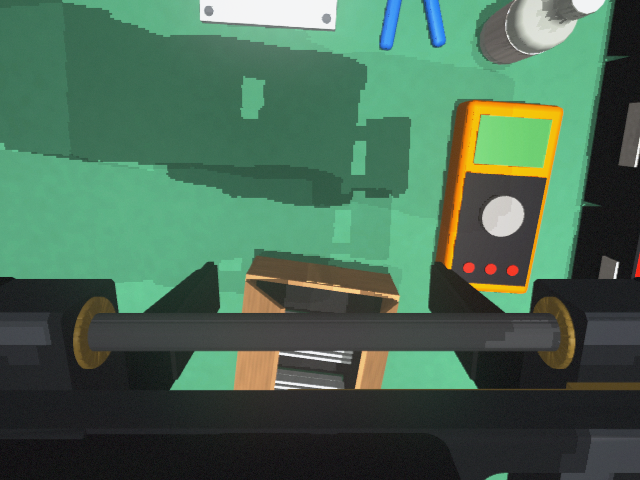

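```bash
cat > h.py <<'E'
from cell import env
import numpy as np, cv2
def ray(cam,px,cal=None):
    c=cal or env.calibration(cam); T=c["cam_to_world"]
    d=np.array([(px[0]-c["cx"])/c["fx"],(px[1]-c["cy"])/c["fy"],1.])
    return T[:3,3],T[:3,:3]@d
def atz(cam,px,z,cal=None):
    o,d=ray(cam,px,cal); return o+d*(z-o[2])/d[2]
def proj(cam,p,cal=None):
    c=cal or env.calibration(cam); T=np.linalg.inv(c["cam_to_world"])
    q=T[:3,:3]@np.asarray(p,float)+T[:3,3]
    return np.array([c["fx"]*q[0]/q[2]+c["cx"],c["fy"]*q[1]/q[2]+c["cy"]])
def shot(cam,name):
    im,d=env.read_camera(cam); cv2.imwrite(f"pics/{name}.png",im[:,:,::-1]); return im,d
def crop(im,name,x0,y0,x1,y1,s):
    c=cv2.resize(im[y0:y1,x0:x1],None,fx=s,fy=s,interpolation=cv2.INTER_CUBIC); cv2.imwrite(f"pics/{name}.png",c[:,:,::-1])
E
python3 - <<'E'
from h import *
np.set_printoptions(precision=1,suppress=True)
Z={"carton":0,"plate":0,"plate_mark":8,"spool_center":26,"coaster_top":4,"flap_near_hinge":56,"flap_far_hinge":56,"flap_near_edge":80,"flap_far_edge":80,
"module1_center":18,"module2_center":18,"module3_center":18,"module4_center":18,"screwdriver":5,"tweezers":3}
I={c:shot(c,"b_"+c)[0] for c in ["scene","side"]}
for k,z in Z.items():
    for c in ["scene","side"]:
        for r in env.spot_point(c,k)[:3]: print(k,c,round(r["confidence"],2),np.array(r["location"]),atz(c,r["location"],z))
crop(I["scene"],"b_sc1",150,220,320,320,4.5)
crop(I["scene"],"b_sc2",380,200,470,320,5)
print(env.state()["t"])
E
```

```text
carton scene 0.57 [238.  278.4] [ 591.4 -233.1    0. ]
carton side 0.82 [300.5 209.8] [ 596.9 -231.     0. ]
plate scene 0.8 [423.  262.8] [576.8 219.5   0. ]
plate side 0.82 [293.9 319.5] [580.6 214.8   0. ]
plate_mark scene 0.73 [424.8 260.2] [574.6 223.1   8. ]
plate_mark side 0.95 [292.5 317.3] [583.7 214.6   8. ]
plate_mark side 0.42 [292.8 321.6] [581.8 228.3   8. ]
spool_center scene 0.63 [424.  249.7] [555.7 221.8  26. ]
spool_center side 0.84 [298.1 317.2] [567.9 229.3  26. ]
coaster_top side 0.77 [344.4 321. ] [455.7 218.8   4. ]
flap_near_hinge scene 0.84 [242.1 245.2] [ 533.4 -217.2   56. ]
flap_near_hinge scene 0.67 [414.  225.9] [504.2 201.7  56. ]
flap_near_hinge side 0.68 [321.8 199.9] [ 528.6 -208.7   56. ]
flap_far_hinge scene 0.9 [228.  292.5] [ 660.5 -243.2   56. ]
flap_far_hinge scene 0.67 [416.5 220.1] [486.9 210.8  56. ]
flap_far_hinge scene 0.4 [238.6 181.7] [ 328.4 -235.3   56. ]
flap_far_hinge side 0.6 [417.2 337.5] [292.2 305.6  56. ]
flap_far_hinge side 0.52 [276.7 193.4] [ 668.7 -238.9   56. ]
flap_near_edge scene 0.56 [232.  246.3] [ 551.8 -236.2   80. ]
[... 692 characters left out ...]
e 0.6 [243.  244.8] [ 505.8 -222.    18. ]
module2_center side 0.62 [303.9 189.5] [ 591.4 -315.2   18. ]
module3_center scene 0.68 [252.9 278.5] [ 604.9 -194.3   18. ]
module3_center side 0.5 [296.1 212. ] [ 607.2 -196.2   18. ]
module4_center scene 0.47 [278.4 281.5] [ 617.1 -133.8   18. ]
module4_center scene 0.42 [343.1 345.5] [786.2   6.2  18. ]
module4_center side 0.76 [293.1 227.9] [ 609.9 -119.7   18. ]
screwdriver scene 0.74 [519.5 231.7] [503.4 478.9   5. ]
screwdriver scene 0.63 [238.2 179. ] [ 271.6 -247.3    5. ]
screwdriver side 0.8 [405.9 208.6] [ 269.5 -238.8    5. ]
tweezers scene 0.74 [416.7 172.5] [280.5 253.1   3. ]
tweezers side 0.69 [421.  339.2] [274.  267.7   3. ]
1.75
```

View pics/b_sc1.png

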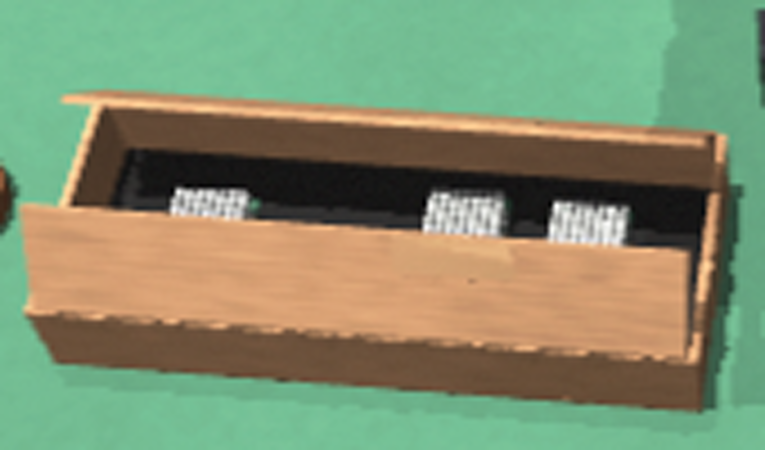

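View pics/b_sc2.png

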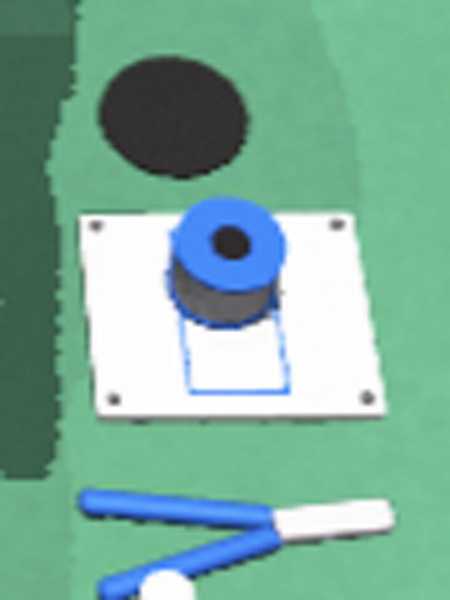

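```bash
python3 - <<'E'
from h import *
np.set_printoptions(precision=2,suppress=True)
for c,(x0,y0,x1,y1) in {"scene":(380,195,475,300),"side":(255,285,370,355)}.items():
    im=cv2.imread(f"pics/b_{c}.png").astype(int)
    b,g,r=[im[...,i] for i in range(3)]
    box=np.zeros(b.shape,bool); box[y0:y1,x0:x1]=1
    w=box&(r>150)&(b>150)
    blue=box&(b>r+70)&(b>g+25)
    dark=box&(r<70)&(g<75)
    if c=="scene": dark[:, :395]=0
    def cm(m,z,name,fill=True):
        n,l,s,_=cv2.connectedComponentsWithStats(m.astype(np.uint8))
        k=1+np.argmax(s[1:,4]); mm=(l==k)
        cs,_=cv2.findContours(mm.astype(np.uint8),cv2.RETR_EXTERNAL,cv2.CHAIN_APPROX_NONE)
        p=np.array([atz(c,q[0],z)[:2] for q in max(cs,key=len)])
        rr=cv2.minAreaRect(p.astype(np.float32)); print(c,name,s[k],rr)
    cm(w|blue,8,"plate"); cm(dark,4,"coaster"); cm(blue,44,"spool top blue"); 
    # world top-down rectified
    X,Y=np.meshgrid(np.arange(690,400,-.5),np.arange(320,120,-.5),indexing="ij")
    T=env.calibration(c)
    uv=np.array([[proj(c,(x,y,8),T) for y in Y[0]] for x in X[:,0]]).astype(np.float32)
    cv2.imwrite(f"pics/r_{c}.png",cv2.remap(im.astype(np.uint8),uv[...,0],uv[...,1],cv2.INTER_CUBIC))
E
python3 -c "
import cv2,numpy as np
a=[cv2.imread('pics/r_%s.png'%c) for c in('scene','side')]
cv2.imwrite('pics/r.png',np.hstack(a))"
```

```text
scene plate [ 396  239   62   44 2148] ((573.61669921875, 223.8466796875), (138.20558166503906, 124.77328491210938), 86.24093627929688)
scene coaster [400 212  29  24 542] ((457.36541748046875, 216.40609741210938), (72.38056945800781, 75.57823181152344), 81.64221954345703)
scene spool top blue [413 239  24  30 348] ((579.0200805664062, 216.01417541503906), (53.05309295654297, 87.47708892822266), 74.92400360107422)
side plate [ 266  298   54   47 1803] ((580.3888549804688, 224.05691528320312), (138.4530487060547, 115.98469543457031), 86.51168060302734)
side coaster [348 311  12  16  35] ((429.2476501464844, 206.68704223632812), (14.12955093383789, 53.31690216064453), 29.006986618041992)
side spool top blue [288 303  23  17 270] ((565.3054809570312, 224.87643432617188), (53.08025360107422, 50.893211364746094), 1.8658076524734497)
```

View pics/r.png

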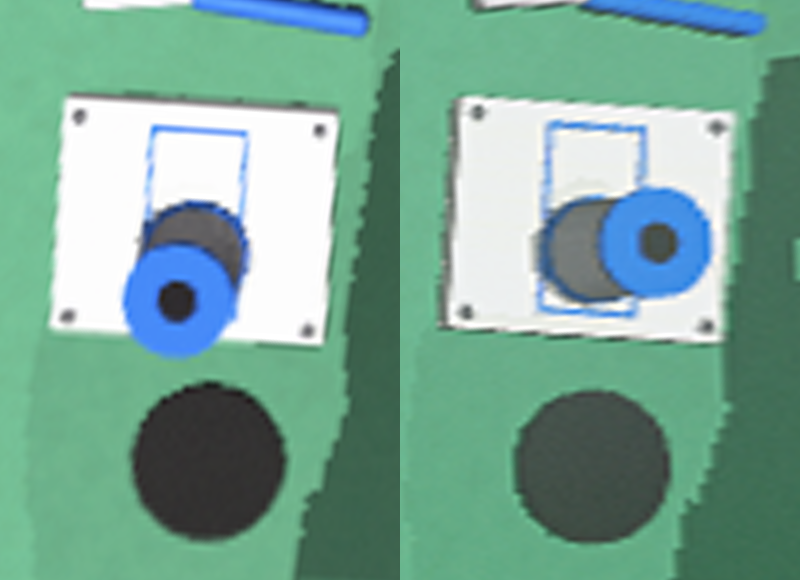

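Emit:
{"method": "arm_command", "body": {
  "motion": [1,-14,-35,0,0,0,0,1,-28,-70,0,0,0,0,1,-42,-110,0,0,0,0,1,-55,-150,0,0,0,0,1,-55,-150,0,0,0,0,1,-55,-150,0,0,0,0,1,-55,-150,0,0,0,0]
}}

```text
t: 2.45
eef_pos: [570.3, 149.4, 214.6]
tcp_rot: [3.141, -0.0, -0.0]
ft_force: [0.3, -0.0, -0.6]
opening: 1.001
```

Run:
```python
from h import *
np.set_printoptions(precision=2,suppress=True)
s=env.state(); print(s["eef_pos"],s["tcp_rot"],s["qvel"])
cal=env.calibration("wrist"); im,d=shot("wrist","c_w")
for z,n in ((8,"r_w8"),(44,"r_w44")):
    X=np.arange(690,400,-.5);Y=np.arange(320,120,-.5)
    uv=np.array([[proj("wrist",(x,y,z),cal) for y in Y] for x in X]).astype(np.float32)
    cv2.imwrite(f"pics/{n}.png",cv2.remap(im[:,:,::-1],uv[...,0],uv[...,1],cv2.INTER_CUBIC))
cv2.imwrite("pics/r_w.png",np.hstack([cv2.imread("pics/r_w8.png"),cv2.imread("pics/r_w44.png")]))
```

```text
[570.3  149.41 214.63] [ 3.14 -0.   -0.  ] [-0.01  0.   -0.    0.   -0.    0.  ]
```

View pics/r_w.png

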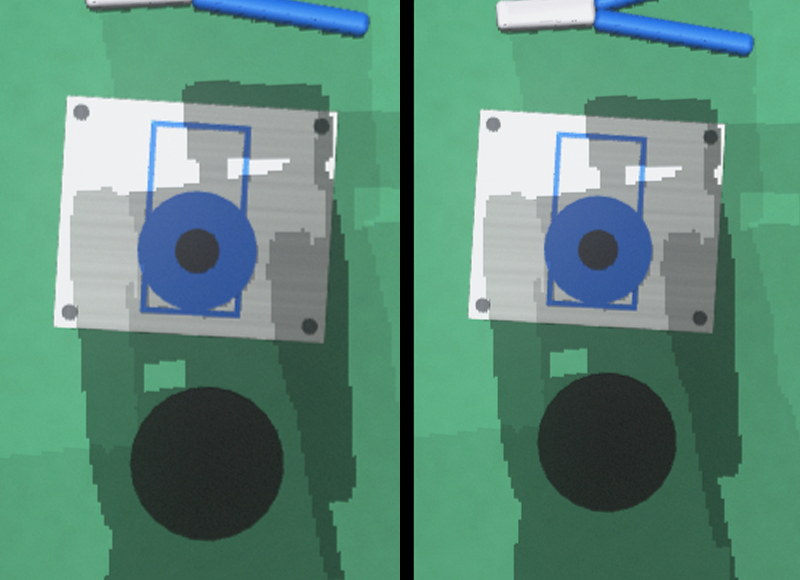

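Emit:
{"method": "arm_command", "body": {
  "motion": [1,-5.6,-36,30,0,0,0,1,-5.6,-72,60,0,0,0,1,-5.6,-72,90,0,0,0,1,-5.6,-72,120,0,0,0,1,-5.6,-72,150,0,0,0,1,-5.6,-72,175,0,0,0,1,-5.6,-72,190,0,0,0,1,-5.6,-72,200,0,0,0,1,-5.6,-72,200,0,0,0,-1,-5.6,-72,200,0,0,0,-1,-5.6,-72,200,0,0,0,-1,-5.6,-72,200,0,0,0,-1,-5.6,-72,200,0,0,0,-1,-5.6,-72,200,0,0,0,-1,-5.6,-72,200,0,0,0,-1,-5.6,-72,200,0,0,0]
}}

```text
t: 4.1
eef_pos: [564.5, 222.1, 14.8]
tcp_rot: [-3.142, -0.0, 0.0]
ft_force: [0.5, 0.5, 2.2]
opening: 0.562
```

Emit:
{"method": "arm_command", "body": {
  "motion": [-1,0,0,-10,0,0,0,-1,0,0,-25,0,0,0,-1,0,0,-35,0,0,0,-1,-15,0.6,-35,0,0,0,-1,-35,1.5,-35,0,0,0,-1,-60,2.5,-35,0,0,0,-1,-85,3.5,-35,0,0,0,-1,-100,4.2,-35,0,0,0,-1,-107.3,4.5,-35,0,0,0,-1,-107.3,4.5,-25,0,0,0,-1,-107.3,4.5,-15,0,0,0,-1,-107.3,4.5,-6,0,0,0,-1,-107.3,4.5,0,0,0,0,-1,-107.3,4.5,2,0,0,0,-1,-107.3,4.5,3.5,0,0,0,-1,-107.3,4.5,3.7,0,0,0,-1,-107.3,4.5,3.7,0,0,0]
}}

```text
t: 5.8
eef_pos: [457.3, 217.5, 11.1]
tcp_rot: [-3.141, -0.0, -0.0]
ft_force: [-0.5, 0.5, -1.9]
opening: 0.564
```

Run:
```python
from h import *
im,d=shot("scene","d_sc"); crop(im,"d_c",370,180,490,280,6)
```

```text
(no output)
```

View pics/d_c.png

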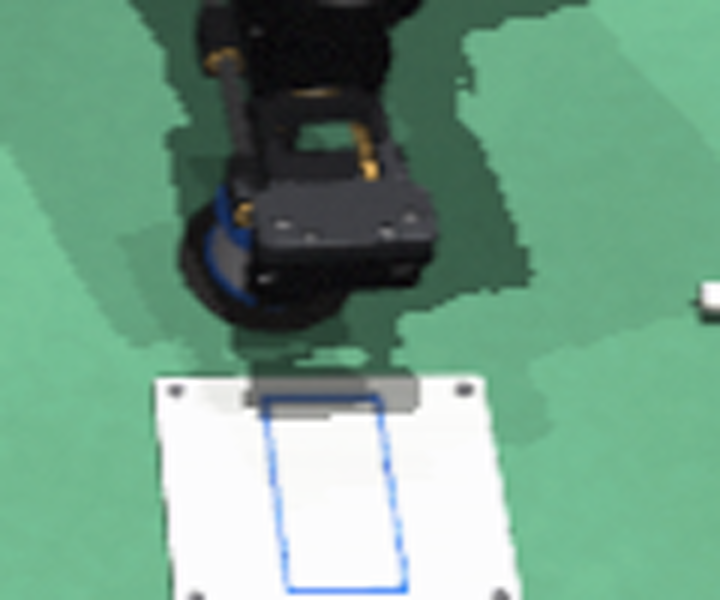

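Emit:
{"method": "arm_command", "body": {
  "motion": [-1,0,0,0.7,0,0,0,-1,0,0,0.7,0,0,0,-1,0,0,0.7,0,0,0]
}}

```text
t: 6.15
eef_pos: [457.3, 217.6, 10.8]
tcp_rot: [-3.141, -0.001, 0.0]
ft_force: [-1.6, -0.2, 5.7]
opening: 0.565
```

Contact. Release, rise, back off toward the view pose.

Emit:
{"method": "arm_command", "body": {
  "motion": [1,0,0,0,0,0,0,1,0,0,0,0,0,0,1,0,0,0,0,0,0,1,0,0,0,0,0,0,1,0,0,-15,0,0,0,1,0,0,-40,0,0,0,1,0,0,-80,0,0,0,1,30,20,-120,0,0,0,1,70,50,-170,0,0,0,1,90,70,-200,0,0,0,1,90,70,-200,0,0,0,1,90,70,-200,0,0,0]
}}

```text
t: 7.35
eef_pos: [548.6, 146.5, 211.8]
tcp_rot: [-3.141, -0.004, -0.002]
ft_force: [0.5, 0.1, -0.1]
opening: 0.999
```

```bash
cat > rw.py <<'E'
from h import *
def rect(cam,im,cal,z,xr,yr,name,s=2):
    X=np.arange(xr[1],xr[0],-1/s);Y=np.arange(yr[1],yr[0],-1/s)
    uv=np.array([[proj(cam,(x,y,z),cal) for y in Y] for x in X]).astype(np.float32)
    o=cv2.remap(im[:,:,::-1],uv[...,0],uv[...,1],cv2.INTER_CUBIC); cv2.imwrite(f"pics/{name}.png",o); return o
E
python3 - <<'E'
from rw import *
s=env.state(); print(s["eef_pos"],s["tcp_rot"])
cal=env.calibration("wrist"); im,d=shot("wrist","e_w")
a=rect("wrist",im,cal,4,(400,690),(120,320),"x1");b=rect("wrist",im,cal,40,(400,690),(120,320),"x2")
cv2.imwrite("pics/e_r.png",np.hstack([a,b]))
E
```

```text
[548.57135888 146.53964683 211.77926663] [-3.14120012e+00 -3.52085782e-03 -1.80580801e-03]
```

View pics/e_r.png

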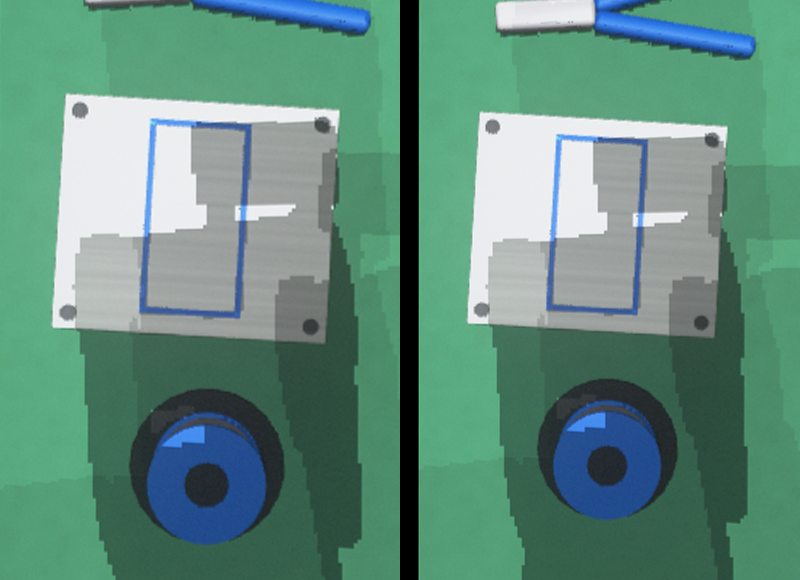

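Emit:
{"method": "arm_command", "body": {
  "motion": [1,2,20,-10,0,0,0,1,6,60,-25,0,0,0,1,12,100,-40,0,0,0,1,18,145,-55,0,0,0,1,24,190,-70,0,0,0,1,30,235,-85,0,0,0,1,36,280,-100,0,0,0,1,40,325,-110,0,0,0,1,44,370,-118,0,0,0,1,46,405,-118,0,0,0,1,46,425,-118,0,0,0,1,46,436,-118,0,0,0,1,46,436,-118,0,0,0,1,46,436,-118,0,0,0]
}}

```text
t: 8.8
eef_pos: [593.2, -287.0, 327.9]
tcp_rot: [-3.141, 0.0, 0.001]
ft_force: [0.1, 0.3, -0.5]
opening: 0.996
```

Run:
```python
from rw import *
s=env.state(); print(s["eef_pos"],s["tcp_rot"],s["t"])
cal=env.calibration("wrist"); im,d=shot("wrist","f_w")
a=rect("wrist",im,cal,54,(480,720),(-420,-20),"f_r")
```

```text
[ 593.19980015 -287.00008553  327.93152622] [-3.14090403e+00  4.76028555e-04  9.76819435e-04] 8.8
```

View pics/f_w.png

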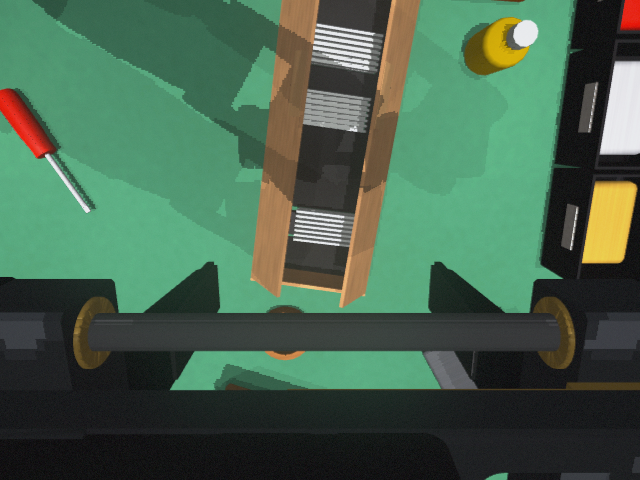

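View pics/f_r.png

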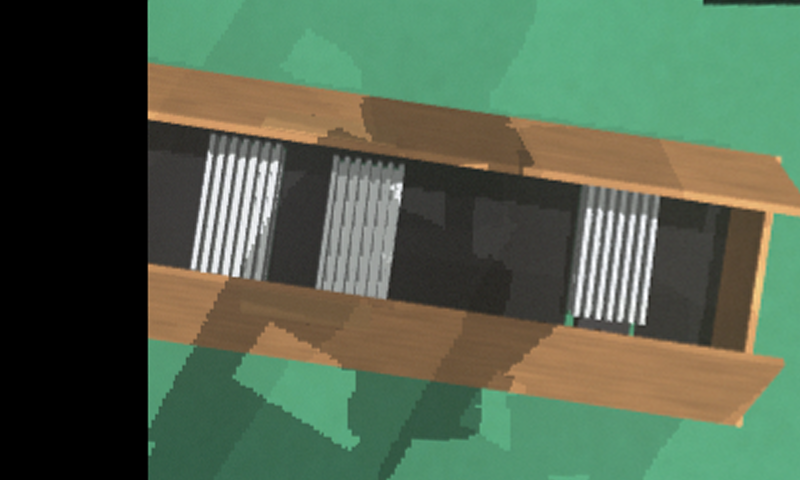

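```bash
cat > cart.py <<'E'
from h import *
def cloud(cam,d,cal):
    v,u=np.mgrid[:480,:640]; 
    P=np.stack([(u-cal["cx"])/cal["fx"]*d,(v-cal["cy"])/cal["fy"]*d,d],-1)@cal["cam_to_world"][:3,:3].T+cal["cam_to_world"][:3,3]
    P[d<=0]=np.nan; return P
C0=np.array([599.5,-231.9]); YAW=-0.148
def tocart(P,C=C0,yaw=YAW):
    c,s=np.cos(yaw),np.sin(yaw); q=P[...,:2]-C
    return np.stack([c*q[...,0]+s*q[...,1],-s*q[...,0]+c*q[...,1],P[...,2]],-1)
E
python3 - <<'E'
from cart import *
np.set_printoptions(precision=1,suppress=True,linewidth=150)
for cam in ("wrist","scene","side"):
    cal=env.calibration(cam); im,d=env.read_camera(cam); q=tocart(cloud(cam,d,cal))
    np.save(f"/tmp/q_{cam}.npy",q)
    x,y,z=q.reshape(-1,3).T
    print(cam)
    for y0 in (-130,-80,0,60,120):
        m=(abs(y-y0)<10)&(abs(x)<100)&(z>3)&(z<140)
        if m.sum()<10: continue
        # profile: per x bin max z
        print(y0,[(xb,round(float(np.median(z[m&(abs(x-xb)<1.5)])),0)) for xb in range(-80,84,6) if (m&(abs(x-xb)<1.5)).sum()>2])
    m=(abs(y+165)<15)&(abs(x)<50)&(z>45)&(z<60); 
    if m.sum(): print("end y",np.percentile(y[m],[2,50,98]), np.percentile(z[m],[2,50,98]))
    m=(abs(y-165)<15)&(abs(x)<50)&(z>45)&(z<60); 
    if m.sum(): print("end y",np.percentile(y[m],[2,50,98]))
    m=(z>24)&(z<33)&(abs(x)<60)&(abs(y)<160)
    ys=np.sort(y[m]); print(np.histogram(ys,np.arange(-150,151,10)))
E
```

```text
wrist
-130 [(-68, 59.0), (-62, 66.0), (-56, 73.0), (-50, 81.0), (-44, 88.0), (-38, 97.0), (-32, 102.0), (-26, 7.0), (-20, 7.0), (-14, 7.0), (-8, 8.0), (-2, 7.0), (4, 7.0), (10, 7.0), (16, 7.0), (22, 7.0), (28, 7.0), (34, 10.0), (40, 103.0), (46, 93.0), (52, 84.0), (58, 74.0), (64, 64.0)]
-80 [(-68, 59.0), (-62, 66.0), (-56, 73.0), (-50, 81.0), (-44, 89.0), (-38, 96.0), (-32, 102.0), (-26, 7.0), (-20, 8.0), (-14, 8.0), (-8, 9.0), (-2, 8.0), (4, 8.0), (10, 8.0), (16, 8.0), (22, 8.0), (28, 8.0), (34, 27.0), (40, 32.0), (46, 93.0), (52, 84.0), (58, 74.0), (64, 64.0)]
0 [(-68, 59.0), (-62, 66.0), (-56, 73.0), (-50, 81.0), (-44, 89.0), (-38, 96.0), (-32, 102.0), (-26, 6.0), (-20, 7.0), (-14, 7.0), (-8, 7.0), (-2, 7.0), (4, 7.0), (10, 7.0), (16, 7.0), (22, 7.0), (28, 7.0), (34, 7.0), (40, 101.0), (46, 94.0), (52, 84.0), (58, 74.0), (64, 64.0)]
60 [(-68, 59.0), (-62, 66.0), (-56, 73.0), (-50, 80.0), (-44, 90.0), (-38, 97.0), (-32, 102.0), (-26, 7.0), (-20, 7.0), (-14, 7.0), (-8, 7.0), (-2, 7.0), (4, 7.0), (10, 7.0), (16, 7.0), (22, 7.0), (28, 7.0), (34, 23.0), (40, 104.0), (46, 95.0), (52, 8
[... 2720 characters left out ...]
, 15.0), (34, 29.0), (52, 7.0), (58, 7.0), (64, 22.0)]
120 [(-68, 41.0), (-62, 64.0), (-56, 74.0), (-50, 79.0), (-44, 52.0), (-38, 94.0), (-32, 30.0), (-26, 25.0), (-20, 27.0), (-14, 24.0), (-8, 23.0), (-2, 25.0), (4, 26.0), (10, 27.0), (16, 24.0), (22, 28.0), (28, 22.0), (34, 29.0), (64, 28.0)]
end y [-169.3 -163.9 -154.7] [45.1 49.4 57.3]
end y [165.7 172.3 177.6]
(array([ 0,  0,  0, 27, 31, 30, 26, 17,  0,  0,  0,  0,  0,  0,  0,  0,  8, 24, 25, 30, 28,  1,  1, 25, 35, 48, 53, 31,  0,  0]), array([-150, -140, -130, -120, -110, -100,  -90,  -80,  -70,  -60,  -50,  -40,  -30,  -20,  -10,    0,   10,   20,   30,   40,   50,   60,   70,
         80,   90,  100,  110,  120,  130,  140,  150]))
```

Emit:
{"method": "arm_command", "body": {
  "motion": [-1,0,-3,10,0,0,-8,-1,1,-5,25,0,0,-16,-1,2,-9,45,0,0,-24,-1,3,-13,70,0,0,-32,-1,4,-18,95,0,0,-40,-1,4.3,-21,120,0,0,-48,-1,4.3,-21,140,0,0,-56,-1,4.3,-21,150,0,0,-64,-1,4.3,-21,160,0,0,-72,-1,4.3,-21,168,0,0,-79,-1,4.3,-21,168,0,0,-81.5,-1,4.3,-21,168,0,0,-81.5,-1,4.3,-21,168,0,0,-81.5]
}}

```text
t: 10.3
eef_pos: [597.6, -267.1, 160.6]
tcp_rot: [3.141, 0.0, 1.421]
ft_force: [-1.0, 0.1, 0.4]
opening: 0.01
```

Emit:
{"method": "arm_command", "body": {
  "motion": [-1,0,0,30,0,0,0,-1,0,0,60,0,0,0,-1,0,0,80,0,0,0,-1,0,0,88.5,0,0,0,-1,0,-12,88.5,0,0,0,-1,0,-22,88.5,0,0,0,-1,0,-30,88.5,0,0,0,-1,0,-38,88.5,0,0,0,-1,0,-46,88.5,0,0,0,-1,0,-54,88.5,0,0,0,-1,0,-62,88.5,0,0,0,-1,0,-68,88.5,0,0,0,-1,0,-73,88.5,0,0,0,-1,0,-75,88.5,0,0,0,-1,0,-75,88.5,0,0,0]
}}

```text
t: 11.8
eef_pos: [522.7, -256.3, 71.7]
tcp_rot: [-3.141, -0.0, 1.422]
ft_force: [-0.0, -0.5, 0.9]
opening: 0.007
```

Now the far flap.

Emit:
{"method": "arm_command", "body": {
  "motion": [-1,0,10,0,0,0,0,-1,0,35,0,0,0,0,-1,0,65,0,0,0,0,-1,0,85,0,0,0,0,-1,0,95,0,0,0,0,-1,0,103,0,0,0,0,-1,0,111,0,0,0,0,-1,0,119,0,0,0,0,-1,0,127,0,0,0,0,-1,0,135,0,0,0,0,-1,0,141,0,0,0,0,-1,0,146,0,0,0,0,-1,0,147,0,0,0,0,-1,0,147,0,0,0,0]
}}

```text
t: 13.2
eef_pos: [666.7, -277.9, 71.8]
tcp_rot: [-3.136, -0.001, 1.423]
ft_force: [-13.8, 1.5, 7.5]
opening: 0.004
```

Emit:
{"method": "arm_command", "body": {
  "motion": [-1,0,-10,0,0,0,0,-1,0,-30,0,0,0,0,-1,0,-55,-10,0,0,0,-1,0,-73,-40,0,0,0,-1,0,-73,-80,0,0,0,-1,0,-100,-120,0,0,0,-1,0,-120,-150,0,0,0,-1,0,-130,-180,0,0,0,-1,0,-130,-200,0,0,0,-1,0,-130,-200,0,0,0,-1,0,-130,-200,0,0,0]
}}

```text
t: 14.3
eef_pos: [540.2, -258.9, 271.6]
tcp_rot: [3.14, 0.0, 1.422]
ft_force: [0.1, 0.5, -1.0]
opening: 0.005
```

```bash
cat > look.py <<'E'
from cart import *
np.set_printoptions(precision=1,suppress=True,linewidth=150)
def flaps(cams):
    for cam in cams:
        cal=env.calibration(cam); im,d=env.read_camera(cam); q=tocart(cloud(cam,d,cal)); x,y,z=q.reshape(-1,3).T
        for nm,s in (("near",-1),("far",1)):
            X=s*x
            # points above hinge, distance from hinge <64
            r=np.hypot(X-66,z-56); m=(abs(y)<155)&(r>20)&(r<62)&(z>56)
            if m.sum()>20: print(cam,nm,m.sum(),"angle pct",np.percentile(np.arctan2(z[m]-56,-(X[m]-66)),[10,50,90]).round(2))
E
python3 - <<'E'
from look import *
s=env.state(); print(s["eef_pos"],s["tcp_rot"],s["t"])
flaps(["scene","side","wrist"])
cal=env.calibration("wrist"); im,d=shot("wrist","g_w"); q=tocart(cloud("wrist",d,cal))
x,y,z=q.reshape(-1,3).T
m=(z>26)&(z<34)&(abs(x)<60)&(abs(y)<160)
P=q.reshape(-1,3)[m][:,:2]
for a,b in((-140,-60),(-60,0),(0,62),(62,140)):
    p=P[(P[:,1]>a)&(P[:,1]<b)]
    print(len(p), cv2.minAreaRect(p.astype(np.float32)) if len(p)>20 else None)
im,d=shot("scene","g_s"); crop(im,"g_c",140,200,340,330,4)
E
```

```text
[ 540.2 -258.9  271.6] [3.1 0.  1.4] 14.3
scene near 2153 angle pct [2.4 2.4 2.5]
scene far 1341 angle pct [2.3 2.4 2.5]
side near 557 angle pct [2.4 2.5 2.5]
side far 779 angle pct [2.4 2.5 2.5]
wrist near 12805 angle pct [2.4 2.4 2.5]
wrist far 1783 angle pct [2.4 2.5 2.5]
1195 ((3.4500770568847656, -102.15862274169922), (60.42466354370117, 37.69191360473633), 1.5798988342285156)
0 None
1409 ((-1.8967475891113281, 33.75628662109375), (71.46668243408203, 37.73833465576172), 0.6719436049461365)
1841 ((2.167083740234375, 99.84591674804688), (38.423851013183594, 76.53229522705078), 89.83250427246094)
```

View pics/g_c.png

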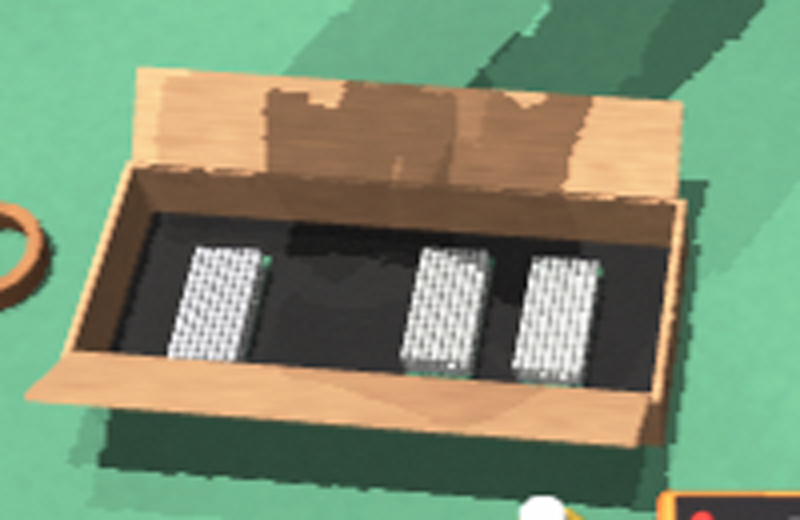

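View pics/g_w.png

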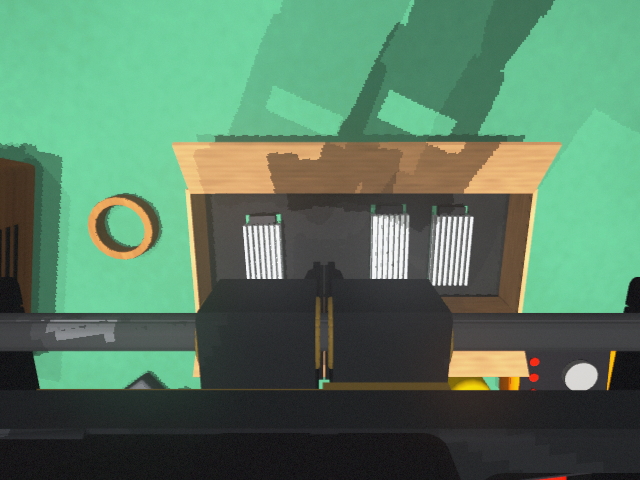

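Emit:
{"method": "arm_command", "body": {
  "motion": [-1,0,-20,-15,0,0,0,-1,0,-45,-30,0,0,0,-1,0,-65,-40,0,0,0,0,0,-75,-50,0,0,0,0,0,-75,-50,0,0,0,0,0,-75,-50,0,0,0]
}}

```text
t: 15.15
eef_pos: [466.4, -248.0, 321.5]
tcp_rot: [3.141, -0.0, 1.422]
ft_force: [0.0, 0.3, -0.2]
opening: 0.201
```

Run:
```python
from look import *
from rw import rect
s=env.state(); print(s["eef_pos"],s["tcp_rot"],s["t"])
cal=env.calibration("wrist"); im,d=shot("wrist","h_w"); q=tocart(cloud("wrist",d,cal))
x,y,z=q.reshape(-1,3).T
m=(z>25)&(z<34)&(abs(x)<60)&(abs(y)<160)
P=q.reshape(-1,3)[m][:,:2]
for a,b in((-140,-60),(-60,0),(0,62),(62,140)):
    p=P[(P[:,1]>a)&(P[:,1]<b)]
    if len(p)>20: print(len(p), cv2.minAreaRect(p.astype(np.float32)),p.min(0),p.max(0))
    mm=(y>a)&(y<b)&(z>11)&(z<34)&(abs(x)<60)
    print("all above floor",np.percentile(x[mm],[1,99]),np.percentile(y[mm],[1,99]))
rect("wrist",im,cal,30,(500,700),(-400,-60),"h_r",2.3)
```

```text
[ 466.4 -248.   321.5] [ 3.1 -0.   1.4] 15.15
84 ((-22.832834243774414, -105.73784637451172), (31.094409942626953, 8.223624229431152), 88.73773956298828) [ -26.9 -121.2] [-18.5 -90.1]
all above floor [-35.2 -14.4] [-121.   -85.7]Traceback (most recent call last):
  File "<stdin>", line 12, in <module>
    return _quantile_unchecked(
        a, q, axis, out, overwrite_input, method, keepdims, weights)
    return _ureduce(a,
                    func=_quantile_ureduce_func,
    ...<5 lines>...
                    overwrite_input=overwrite_input,
                    method=method)
    r = func(a, **kwargs)
    result = _quantile(arr,
                       quantiles=q,
    ...<2 lines>...
                       out=out,
                       weights=wgt)
    slices_having_nans = np.isnan(arr[-1, ...])
                                  ~~~^^^^^^^^^
IndexError: index -1 is out of bounds for axis 0 with size 0
```

View pics/h_w.png

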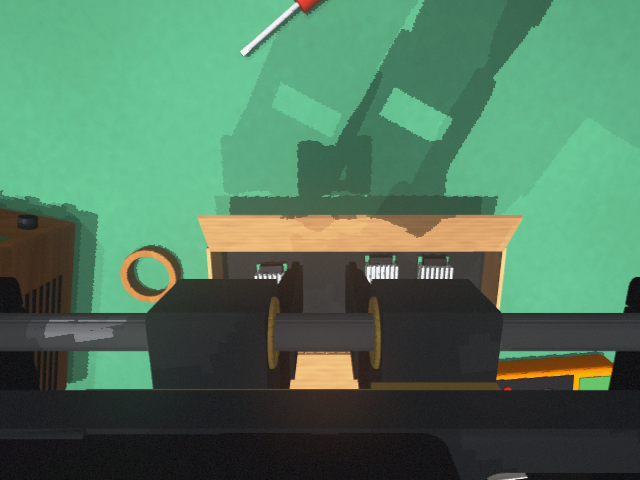

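Emit:
{"method": "arm_command", "body": {
  "motion": [0,0,20,0,0,0,0,0,0,55,5,0,0,0,0,0,95,10,0,0,0,0,0,135,15,0,0,0,0,0,170,20,0,0,0,0,0,185,20,0,0,0,0,0,190,20,0,0,0,0,0,190,20,0,0,0,0,0,190,20,0,0,0]
}}

```text
t: 16.1
eef_pos: [653.3, -275.8, 301.6]
tcp_rot: [-3.141, -0.0, 1.422]
ft_force: [0.0, 0.4, 0.1]
opening: 0.5
```

```bash
cat > mods.py <<'E'
from look import *
from rw import rect
s=env.state(); print(s["eef_pos"],s["tcp_rot"],s["t"])
import sys; nm=sys.argv[1]
cal=env.calibration("wrist"); im,d=shot("wrist",nm+"_w"); q=tocart(cloud("wrist",d,cal))
x,y,z=q.reshape(-1,3).T
m=(z>25)&(z<34)&(abs(x)<60)&(abs(y)<160)
P=q.reshape(-1,3)[m][:,:2]
for a,b in((-140,-60),(0,66),(66,140)):
    p=P[(P[:,1]>a)&(P[:,1]<b)]
    if len(p)>20: print(len(p), cv2.minAreaRect(p.astype(np.float32)),p.min(0),p.max(0))
    mm=(y>a)&(y<b)&(z>11)&(z<34)&(abs(x)<60)
    if mm.sum()>20:print("all above floor",np.percentile(x[mm],[1,99]),np.percentile(y[mm],[1,99]))
rect("wrist",im,cal,30,(500,700),(-400,-60),nm+"_r",2.3)
E
python3 mods.py i
```

```text
[ 653.3 -275.8  301.6] [-3.1 -0.   1.4] 16.1
1595 ((11.746706008911133, -102.08563232421875), (76.0973129272461, 37.8051643371582), 1.521195411682129) [ -26.  -121.4] [ 50.2 -82.4]
all above floor [-33.5  49. ] [-120.5  -82.6]
1657 ((0.7318153381347656, 33.68055725097656), (75.70527648925781, 37.747222900390625), 0.5992705225944519) [-37.2  14.6] [38.8 52.9]
all above floor [-44.7  37.5] [14.6 52. ]
2002 ((2.318378448486328, 99.95101928710938), (38.23096466064453, 74.97724914550781), 89.93618774414062) [-35.2  80.8] [ 39.8 119.1]
all above floor [-43.   39.3] [ 80.9 118.3]
```

View pics/i_r.png

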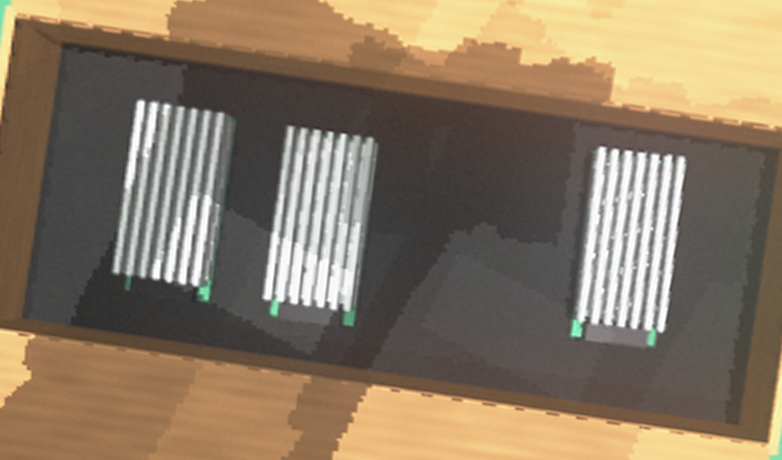

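View pics/i_w.png

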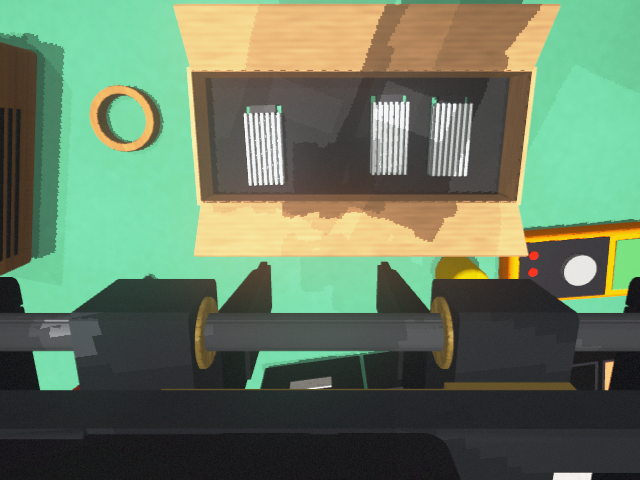

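Run:
```python
from look import *
for cam in("wrist","scene","side"):
    cal=env.calibration(cam); im,d=env.read_camera(cam); q=tocart(cloud(cam,d,cal)); rgb=im.reshape(-1,3).astype(int); x,y,z=q.reshape(-1,3).T
    g=(rgb[:,1]>rgb[:,0]+25)&(abs(x)<62)&(abs(y)<160)&(z>3)&(z<40)
    for a,b in((-140,-60),(0,66),(66,140)):
        m=g&(y>a)&(y<b)
        print(cam,a,m.sum()); print(np.c_[x,y,z][m][::max(1,m.sum()//12)].round(0).tolist())
    if cam=="scene": crop(im,"j_s",170,230,300,310,6)
```

```text
wrist -140 65
[[-35.0, -85.0, 7.0], [-34.0, -85.0, 11.0], [-32.0, -117.0, 22.0], [-33.0, -84.0, 7.0], [-32.0, -88.0, 10.0], [-31.0, -121.0, 11.0], [-31.0, -86.0, 11.0], [-30.0, -119.0, 10.0], [-30.0, -84.0, 9.0], [-29.0, -87.0, 11.0], [-28.0, -121.0, 9.0], [-28.0, -85.0, 11.0], [-26.0, -121.0, 10.0]]
wrist 0 62
[[-46.0, 51.0, 6.0], [-45.0, 17.0, 9.0], [-44.0, 52.0, 11.0], [-43.0, 18.0, 11.0], [-44.0, 54.0, 6.0], [-42.0, 19.0, 11.0], [-41.0, 15.0, 11.0], [-41.0, 50.0, 10.0], [-40.0, 17.0, 11.0], [-40.0, 52.0, 10.0], [-39.0, 50.0, 12.0], [-37.0, 15.0, 31.0], [38.0, 33.0, 12.0]]
wrist 66 58
[[-43.0, 81.0, 11.0], [-43.0, 86.0, 10.0], [-42.0, 83.0, 10.0], [-42.0, 118.0, 10.0], [-41.0, 84.0, 11.0], [-41.0, 119.0, 10.0], [-40.0, 85.0, 10.0], [-39.0, 81.0, 9.0], [-39.0, 86.0, 9.0], [-38.0, 81.0, 9.0], [-38.0, 85.0, 11.0], [-37.0, 81.0, 8.0], [-37.0, 85.0, 12.0], [-35.0, 81.0, 11.0], [-34.0, 81.0, 13.0]]
scene -140 7
[[-36.0, -88.0, 10.0], [-35.0, -85.0, 12.0], [-39.0, -85.0, 5.0], [-34.0, -88.0, 8.0], [-32.0, -84.0, 12.0], [-33.0, -83.0, 10.0], [-31.0, -85.0, 8.0]]
scene 0 7
[[-46.0, 51.0, 12.0], [-45.0, 51.0, 9.0], [-46.0, 53.0, 7.0], [-39.0, 53.0, 15.0], [-40.0, 55.0, 12.0], [37.0, 25.0, 13.0], [35.0, 31.0, 10.0]]
scene 66 0
[]
side -140 10
[[34.0, -82.0, 6.0], [30.0, -78.0, 9.0], [-29.0, -85.0, 11.0], [-32.0, -84.0, 12.0], [-2.0, -84.0, 5.0], [-6.0, -82.0, 6.0], [-25.0, -84.0, 8.0], [-30.0, -79.0, 11.0], [-33.0, -81.0, 11.0], [-34.0, -89.0, 5.0]]
side 0 5
[[-41.0, 52.0, 13.0], [-45.0, 54.0, 15.0], [-38.0, 54.0, 10.0], [-41.0, 52.0, 9.0], [-44.0, 52.0, 9.0]]
side 66 0
[]
```

View pics/j_s.png

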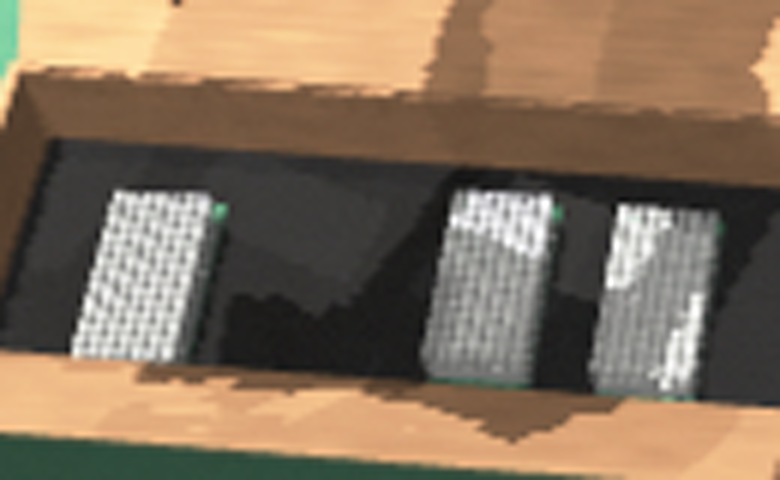

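Emit:
{"method": "arm_command", "body": {
  "motion": [0.1,25,-15,15,0,0,0,0.1,60,-30,45,0,0,0,0.1,95,-45,80,0,0,0,0.1,120,-57,115,0,0,0,0.1,135.5,-61.7,150,0,0,0,0.1,135.5,-61.7,185,0,0,0,0.1,135.5,-61.7,210,0,0,0,0.1,135.5,-61.7,225,0,0,0,0.1,135.5,-61.7,225,0,0,0,0.1,135.5,-61.7,225,0,0,0]
}}

```text
t: 17.3
eef_pos: [613.2, -133.1, 77.7]
tcp_rot: [3.14, 0.0, 1.422]
ft_force: [-0.3, -0.5, 0.3]
opening: 0.549
```

Run:
```python
from look import *
s=env.state(); print(tocart(s["eef_pos"]),s["eef_pos"],s["tcp_rot"],s["opening"])
im,d=shot("wrist","k_w")
im,d=shot("side","k_s"); crop(im,"k_sc",200,100,400,280,4)
```

```text
[-1.  99.7 77.7] [ 613.2 -133.1   77.7] [3.1 0.  1.4] 0.5492771868542425
```

View pics/k_w.png

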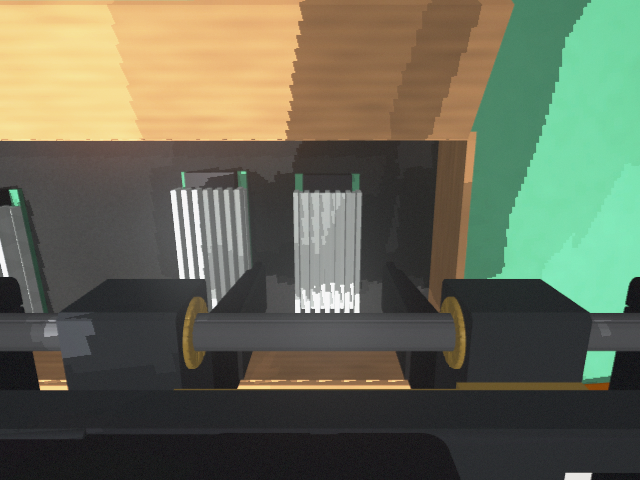

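View pics/k_sc.png

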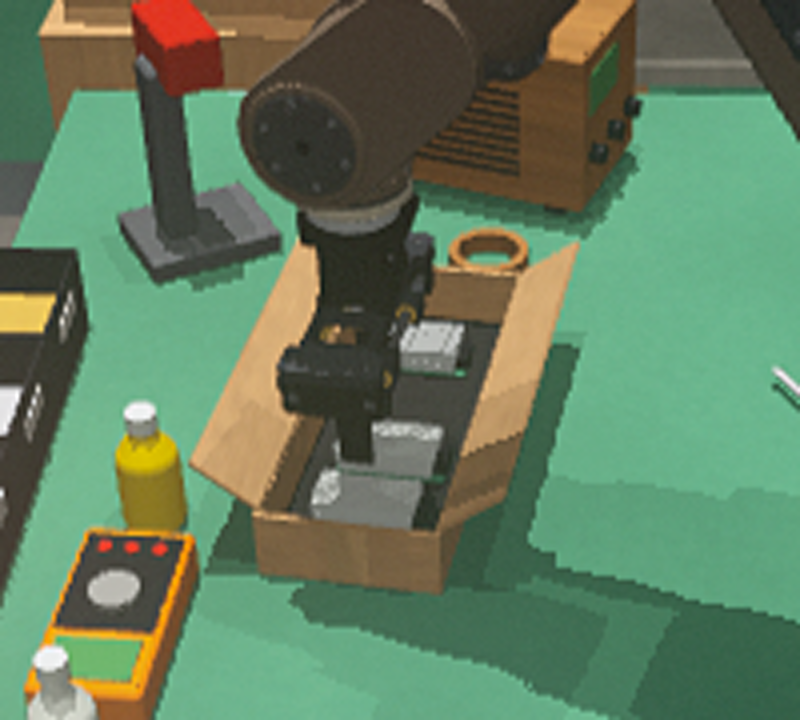

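Emit:
{"method": "arm_command", "body": {
  "motion": [0.1,0,-1,20,0,0,0,0.1,0,-1,40,0,0,0,0.1,0,-1,55,0,0,0,0.1,0,-1,64,0,0,0,0.1,0,-1,67.5,0,0,0,0.1,0,-1,67.5,0,0,0,-1,0,-1,67.5,0,0,0,-1,0,-1,67.5,0,0,0,-1,0,-1,67.5,0,0,0,-1,0,-1,67.5,0,0,0,-1,0,-1,67.5,0,0,0]
}}

```text
t: 18.5
eef_pos: [612.1, -132.6, 9.9]
tcp_rot: [3.141, 0.0, 1.422]
ft_force: [-0.9, 1.6, 5.8]
opening: 0.398
```

Emit:
{"method": "arm_command", "body": {
  "motion": [-1,0,0,-8,0,0,0,-1,0,0,-25,0,0,0,-1,0,0,-50,0,0,0,-1,0,0,-80,0,0,0,-1,10,-3,-105,0,0,0,-1,40,-10,-115,0,0,-1,-1,80,-20,-115,0,0,-2,-1,120,-30,-115,0,0,-3,-1,160,-40,-115,0,0,-4,-1,200,-50,-115,0,0,-5.1,-1,240,-60,-110,0,0,-5.1,-1,280,-70,-100,0,0,-5.1,-1,315,-78,-90,0,0,-5.1,-1,338,-83,-80,0,0,-5.1,-1,346.3,-84.1,-70,0,0,-5.1,-1,346.3,-84.1,-60,0,0,-5.1,-1,346.3,-84.1,-50,0,0,-5.1,-1,346.3,-84.1,-45,0,0,-5.1,-1,346.3,-84.1,-45,0,0,-5.1]
}}

```text
t: 20.4
eef_pos: [579.8, 221.1, 53.5]
tcp_rot: [-3.14, 0.0, 1.51]
ft_force: [-0.3, -1.0, -2.2]
opening: 0.403
```

Run:
```python
from look import *
s=env.state(); print(s["eef_pos"],s["tcp_rot"],s["opening"])
im,d=shot("wrist","l_w")
```

```text
[579.8 221.1  53.5] [-3.1  0.   1.5] 0.4028236033795447
```

View pics/l_w.png

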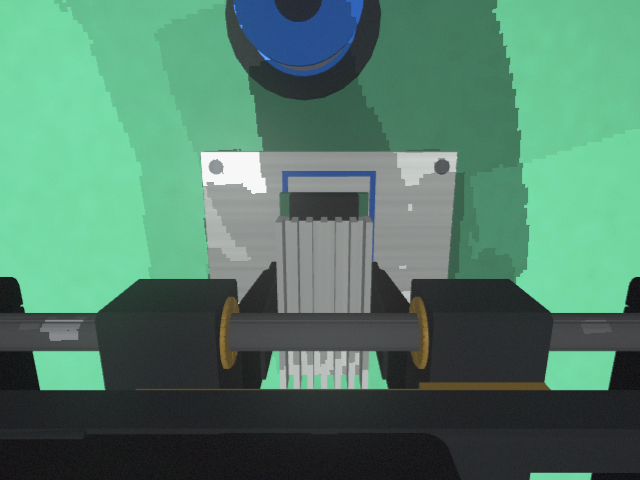

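Run:
```python
from look import *
np.set_printoptions(precision=2,suppress=True)
cal=env.calibration("wrist"); im=cv2.imread("pics/l_w.png")
T=cal["cam_to_world"]; print(T[:3,3])
for px in ((283,171),(376,171),(289,195),(370,195)): print(px,atz("wrist",px,8,cal)[:2])
# plate corners
for px in ((202,153),(457,152)): print("plate",px,atz("wrist",px,8,cal)[:2])
z=53.5-4+4
print("base near edge", [atz("wrist",p,z,cal)[:2] for p in ((279,192),(367,192))])
print("tool axis tcp",[proj("wrist",env.state()["eef_pos"]+np.array([0,0,k]),cal) for k in(0,40)])
crop(im[:,:,::-1],"l_c",190,140,470,300,2.8)
```

```text
[512.23 224.87 224.84]
(283, 171) [531.94 201.46]
(376, 171) [534.94 251.18]
(289, 195) [545.05 203.61]
(370, 195) [547.7  247.56]
plate (202, 153) [519.9  159.39]
plate (457, 152) [527.53 294.26]
base near edge [array([536.62, 203.9 ]), array([538.89, 241.55])]
tool axis tcp [array([325.69, 284.95]), array([326.04, 326.76])]
```

View pics/l_c.png

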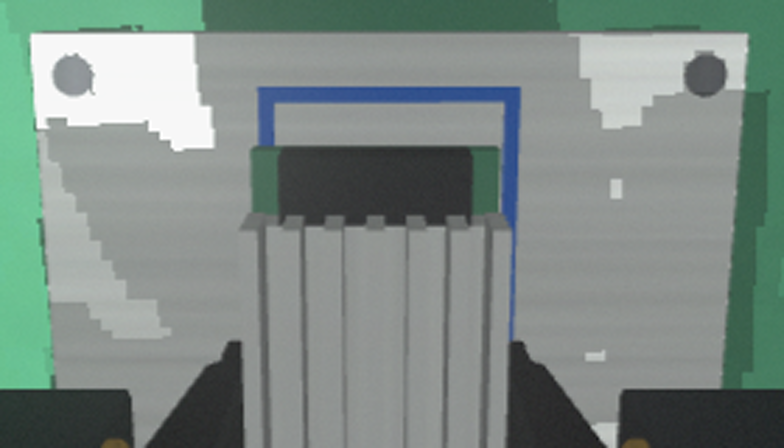

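Emit:
{"method": "arm_command", "body": {
  "motion": [-1,1.5,0.6,8,0,0,0,-1,2.8,1.2,20,0,0,0,-1,2.8,1.2,30,0,0,0,-1,2.8,1.2,36,0,0,0,-1,2.8,1.2,39,0,0,0,-1,2.8,1.2,40.5,0,0,0,-1,2.8,1.2,41.3,0,0,0,-1,2.8,1.2,41.3,0,0,0]
}}

```text
t: 21.25
eef_pos: [581.3, 225.0, 13.1]
tcp_rot: [3.141, -0.0, 1.511]
ft_force: [0.5, 0.2, -1.7]
opening: 0.399
```

Emit:
{"method": "arm_command", "body": {
  "motion": [-1,-0.8,0,0.6,0,0,0,-1,-0.8,0,1.0,0,0,0,-1,-0.8,0,1.3,0,0,0,-1,-0.8,0,1.3,0,0,0]
}}

```text
t: 21.65
eef_pos: [581.2, 224.2, 11.9]
tcp_rot: [3.141, -0.0, 1.511]
ft_force: [-0.9, -0.7, 0.8]
opening: 0.398
```

Emit:
{"method": "arm_command", "body": {
  "motion": [0.1,0,0,0,0,0,0,0.1,0,0,0,0,0,0,0.1,0,0,0,0,0,0,0.1,0,0,-10,0,0,0,0.1,0,0,-25,0,0,0,0.1,0,0,-50,0,0,0,0.1,0,15,-80,0,0,0,0.1,0,35,-110,0,0,0,0.1,0,60,-140,0,0,0,0.1,0,70,-160,0,0,0,0.1,0,70,-160,0,0,0,0.1,0,70,-160,0,0,0]
}}

```text
t: 22.85
eef_pos: [650.5, 220.0, 172.1]
tcp_rot: [3.141, -0.0, 1.511]
ft_force: [-0.7, -0.3, -1.1]
opening: 0.551
```

```bash
cat > stk.py <<'E'
from look import *
from rw import rect
import sys
nm=sys.argv[1]; ztop=float(sys.argv[2])
s=env.state(); print(s["eef_pos"],s["tcp_rot"],s["t"])
cal=env.calibration("wrist"); im,d=shot("wrist",nm+"_w"); P=cloud("wrist",d,cal).reshape(-1,3)
m=(abs(P[:,2]-ztop)<4)&(abs(P[:,0]-575)<70)&(abs(P[:,1]-224)<60)
r=cv2.minAreaRect(P[m][:,:2].astype(np.float32)); print("fin top",m.sum(),r, np.median(P[m][:,2]))
a=rect("wrist",im,cal,8,(505,650),(140,300),"x1",2.4); b=rect("wrist",im,cal,ztop,(505,650),(140,300),"x2",2.4)
cv2.imwrite(f"pics/{nm}_r.png",np.hstack([a,b]))
E
python3 stk.py m 32
```

```text
[650.5 220.  172.1] [ 3.1 -0.   1.5] 22.85
fin top 2669 ((585.3602294921875, 222.6501007080078), (37.42961502075195, 75.33927154541016), 86.62918090820312) 32.68531889880751
```

View pics/m_r.png

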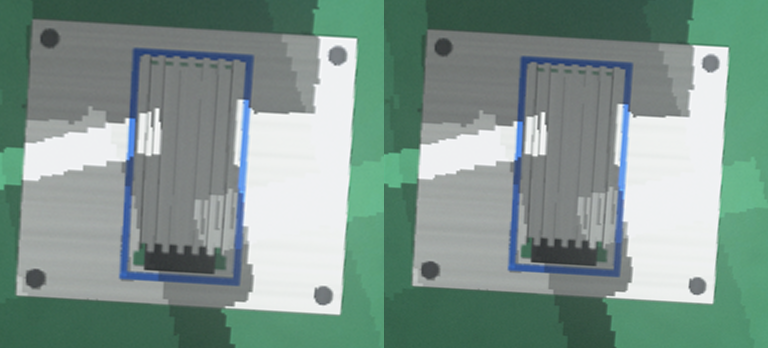

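View pics/m_w.png

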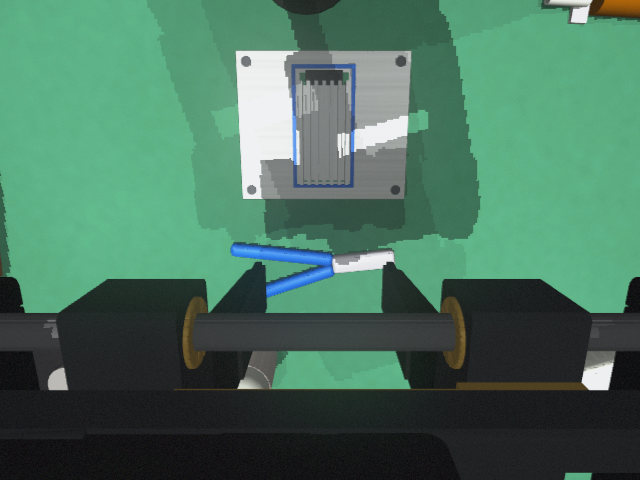

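Emit:
{"method": "arm_command", "body": {
  "motion": [0.1,-20,-1,0,0,0,0,0.1,-60,-4,0,0,0,1,0.1,-100,-6,0,0,0,2,0.1,-145,-8,0,0,0,3,0.1,-190,-11,0,0,0,4,0.1,-235,-14,0,0,0,5.1,0.1,-280,-17,0,0,0,5.1,0.1,-325,-20,0,0,0,5.1,0.1,-365,-22,10,0,0,5.1,0.1,-400,-24,25,0,0,5.1,0.1,-415,-24.7,45,0,0,5.1,0.1,-420.2,-24.7,65,0,0,5.1,0.1,-420.2,-24.7,80,0,0,5.1,0.1,-420.2,-24.7,92,0,0,5.1,0.1,-420.2,-24.7,92,0,0,5.1,0.1,-420.2,-24.7,92,0,0,5.1]
}}

```text
t: 24.5
eef_pos: [601.6, -197.4, 79.9]
tcp_rot: [3.141, 0.0, 1.423]
ft_force: [0.3, 0.0, -0.3]
opening: 0.552
```

Run:
```python
from look import *
s=env.state(); print(tocart(s["eef_pos"]),s["eef_pos"],s["tcp_rot"].round(3),s["opening"])
im,d=shot("wrist","n_w")
```

```text
[-3.  34.4 79.9] [ 601.6 -197.4   79.9] [3.1 0.  1.4] 0.5521221880900055
```

View pics/n_w.png

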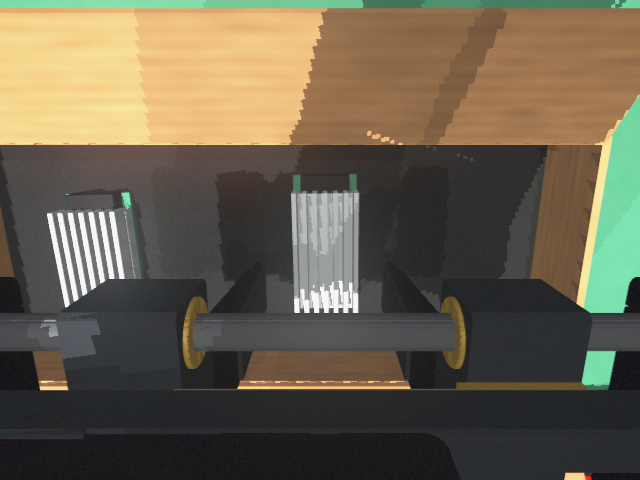

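Emit:
{"method": "arm_command", "body": {
  "motion": [0.1,-0.6,-0.8,20,0,0,0,0.1,-0.6,-0.8,40,0,0,0,0.1,-0.6,-0.8,57,0,0,0,0.1,-0.6,-0.8,66,0,0,0,0.1,-0.6,-0.8,69.8,0,0,0,0.1,-0.6,-0.8,69.8,0,0,0,-1,-0.6,-0.8,69.8,0,0,0,-1,-0.6,-0.8,69.8,0,0,0,-1,-0.6,-0.8,69.8,0,0,0,-1,-0.6,-0.8,69.8,0,0,0,-1,-0.6,-0.8,69.8,0,0,0]
}}

```text
t: 25.65
eef_pos: [600.9, -198.5, 10.6]
tcp_rot: [3.14, 0.0, 1.422]
ft_force: [-0.7, 1.2, 5.4]
opening: 0.397
```

Emit:
{"method": "arm_command", "body": {
  "motion": [-1,0,0,-8,0,0,0,-1,0,0,-25,0,0,0,-1,0,0,-50,0,0,0,-1,0,0,-80,0,0,0,-1,10,-2,-105,0,0,0,-1,40,-8,-115,0,0,-1,-1,80,-16,-115,0,0,-2,-1,125,-25,-115,0,0,-3,-1,170,-34,-115,0,0,-4,-1,215,-43,-115,0,0,-5.1,-1,260,-52,-110,0,0,-5.1,-1,305,-61,-100,0,0,-5.1,-1,345,-69,-95,0,0,-5.1,-1,380,-76,-90,0,0,-5.1,-1,402,-80,-80,0,0,-5.1,-1,413,-82.1,-75,0,0,-5.1,-1,415.1,-82.1,-70,0,0,-5.1,-1,415.1,-82.1,-70,0,0,-5.1,-1,415.1,-82.1,-70,0,0,-5.1]
}}

```text
t: 27.55
eef_pos: [581.0, 223.1, 80.1]
tcp_rot: [3.142, 0.0, 1.51]
ft_force: [0.4, -0.6, -1.8]
opening: 0.398
```

Run:
```python
from look import *
s=env.state(); print(s["eef_pos"],s["tcp_rot"].round(4),s["opening"],s["ft_force"])
im,d=shot("wrist","o_w")
```

```text
[581.  223.1  80.1] [3.1 0.  1.5] 0.3977632485513986 [ 0.4 -0.6 -1.8]
```

View pics/o_w.png

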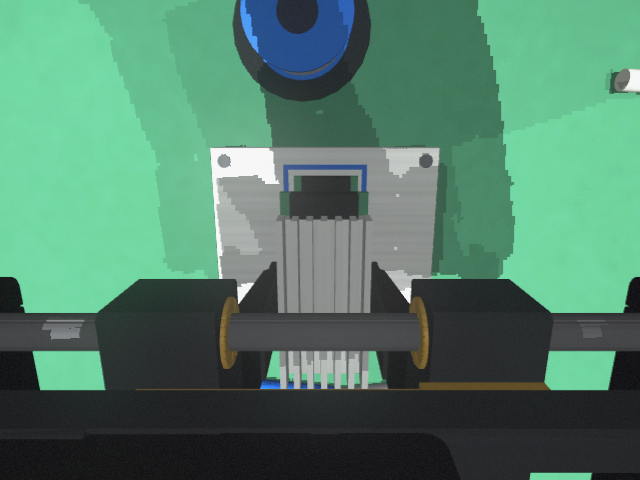

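Emit:
{"method": "arm_command", "body": {
  "motion": [-1,0,0,10,0,0,0,-1,0,0,22,0,0,0,-1,0,0,32,0,0,0,-1,0,0,37,0,0,0,-1,0,0,39,0,0,0,-1,0,0,39,0,0,0]
}}

```text
t: 28.2
eef_pos: [580.6, 224.3, 40.5]
tcp_rot: [-3.141, 0.0, 1.512]
ft_force: [0.8, -0.1, -1.7]
opening: 0.398
```

Run:
```python
from look import *
np.set_printoptions(precision=2,suppress=True)
s=env.state(); print(s["eef_pos"],s["tcp_rot"],s["opening"],s["ft_force"])
im,d=shot("wrist","p_w"); crop(im,"p_c",190,140,470,300,2.8)
```

```text
[580.63 224.27  40.49] [-3.14  0.    1.51] 0.3975389504756177 [ 0.83 -0.1  -1.66]
```

View pics/p_c.png

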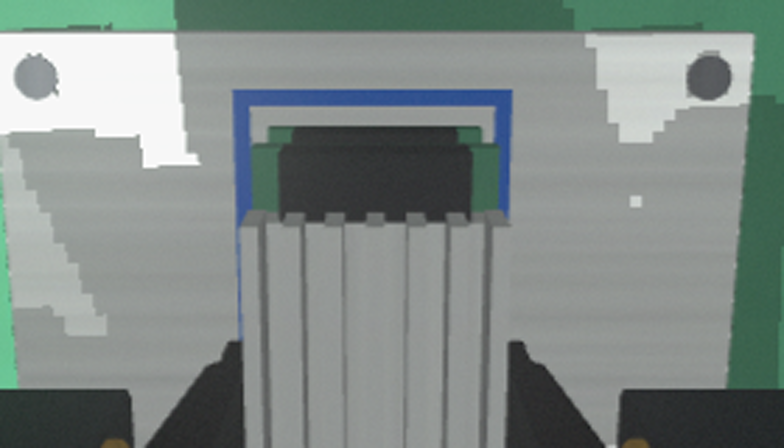

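Emit:
{"method": "arm_command", "body": {
  "motion": [-1,0,0.4,1.5,0,0,0,-1,0,0.4,2.8,0,0,0,-1,0,0.4,3.6,0,0,0,-1,0,0.4,4.0,0,0,0,-1,0,0.4,4.0,0,0,0]
}}

```text
t: 28.75
eef_pos: [581.1, 224.3, 36.9]
tcp_rot: [3.141, -0.0, 1.511]
ft_force: [-0.7, -1.5, -1.1]
opening: 0.401
```

Emit:
{"method": "arm_command", "body": {
  "motion": [-1,0,0,0.3,0,0,0,-1,0,0,0.5,0,0,0,-1,0,0,0.5,0,0,0]
}}

```text
t: 29.05
eef_pos: [581.2, 224.3, 36.6]
tcp_rot: [3.141, -0.0, 1.511]
ft_force: [-1.5, -0.9, 2.4]
opening: 0.398
```

Contact. Release, rise, back off to view.

Emit:
{"method": "arm_command", "body": {
  "motion": [0.1,0,0,0,0,0,0,0.1,0,0,0,0,0,0,0.1,0,0,0,0,0,0,0.1,0,0,-10,0,0,0,0.1,0,0,-25,0,0,0,0.1,0,0,-50,0,0,0,0.1,0,15,-80,0,0,0,0.1,0,35,-105,0,0,0,0.1,0,60,-125,0,0,0,0.1,0,70,-135,0,0,0,0.1,0,70,-135,0,0,0,0.1,0,70,-135,0,0,0]
}}

```text
t: 30.25
eef_pos: [650.4, 220.0, 171.7]
tcp_rot: [3.142, -0.0, 1.511]
ft_force: [0.8, -0.1, 0.6]
opening: 0.548
```

```bash
python3 stk.py q 56
```

```text
[650.4 220.  171.7] [ 3.1 -0.   1.5] 30.25
fin top 3152 ((584.9747924804688, 222.75747680664062), (37.598487854003906, 75.48878479003906), 86.52182006835938) 56.63675885842525
```

View pics/q_w.png

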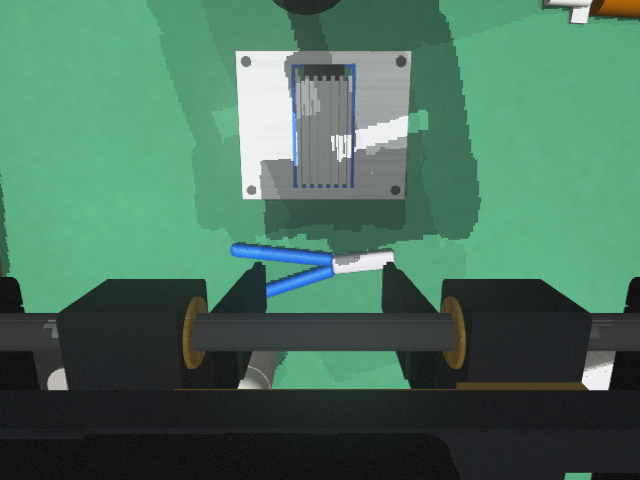

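Emit:
{"method": "arm_command", "body": {
  "motion": [0.1,-20,-1,0,0,0,0,0.1,-60,-4,0,0,0,1,0.1,-100,-6,0,0,0,2,0.1,-145,-8,0,0,0,3,0.1,-190,-10,0,0,0,3.55,0.1,-235,-12,0,0,0,3.55,0.1,-280,-14,0,0,0,3.55,0.1,-325,-16,0,0,0,3.55,0.1,-370,-18,0,0,0,3.55,0.1,-415,-20,10,0,0,3.55,0.1,-455,-22,20,0,0,3.55,0.1,-495,-24,30,0,0,3.55,0.1,-530,-25.6,45,0,0,3.55,0.1,-550,-25.6,65,0,0,3.55,0.1,-556.5,-25.6,80,0,0,3.55,0.1,-556.5,-25.6,90,0,0,3.55,0.1,-556.5,-25.6,92,0,0,3.55,0.1,-556.5,-25.6,92,0,0,3.55]
}}

```text
t: 32.1
eef_pos: [592.7, -332.7, 79.5]
tcp_rot: [-3.141, -0.0, 1.451]
ft_force: [-0.3, 0.1, -0.6]
opening: 0.549
```

Run:
```python
from look import *
s=env.state(); print(tocart(s["eef_pos"]),s["eef_pos"],s["tcp_rot"][2].round(3),s["opening"])
im,d=shot("wrist","s_w")
```

```text
[   8.1 -100.7   79.5] [ 592.7 -332.7   79.5] 1.451 0.5494060999004157
```

View pics/s_w.png

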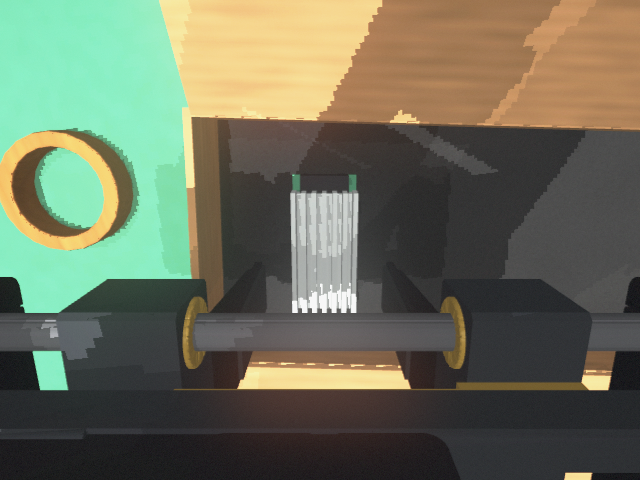

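Emit:
{"method": "arm_command", "body": {
  "motion": [0.1,-0.8,-0.8,20,0,0,0,0.1,-0.8,-0.8,40,0,0,0,0.1,-0.8,-0.8,57,0,0,0,0.1,-0.8,-0.8,66,0,0,0,0.1,-0.8,-0.8,69.8,0,0,0,0.1,-0.8,-0.8,69.8,0,0,0,-1,-0.8,-0.8,69.8,0,0,0,-1,-0.8,-0.8,69.8,0,0,0,-1,-0.8,-0.8,69.8,0,0,0,-1,-0.8,-0.8,69.8,0,0,0,-1,-0.8,-0.8,69.8,0,0,0]
}}

```text
t: 33.25
eef_pos: [591.8, -334.7, 10.3]
tcp_rot: [3.141, 0.0, 1.449]
ft_force: [-0.7, 2.7, 6.0]
opening: 0.394
```

Run:
```python
from look import *
s=env.state(); print(tocart(s["eef_pos"]),s["eef_pos"],s["tcp_rot"][2].round(3),s["opening"])
```

```text
[   7.6 -102.8   10.3] [ 591.8 -334.7   10.3] 1.449 0.3944364150442102
```

Emit:
{"method": "arm_command", "body": {
  "motion": [-1,0,0,-8,0,0,0,-1,0,0,-25,0,0,0,-1,0,0,-50,0,0,0,-1,0,0,-85,0,0,0,-1,10,-1,-110,0,0,0,-1,40,-6,-125,0,0,-1,-1,80,-11,-125,0,0,-2,-1,125,-18,-125,0,0,-3,-1,170,-24,-125,0,0,-3.55,-1,217,-31,-125,0,0,-3.55,-1,264,-37,-125,0,0,-3.55,-1,311,-44,-125,0,0,-3.55,-1,358,-50,-125,0,0,-3.55,-1,405,-57,-125,0,0,-3.55,-1,450,-64,-120,0,0,-3.55,-1,490,-69,-115,0,0,-3.55,-1,525,-74,-110,0,0,-3.55,-1,545,-77,-100,0,0,-3.55,-1,553.6,-78.2,-92,0,0,-3.55,-1,553.6,-78.2,-90,0,0,-3.55]
}}

```text
t: 35.25
eef_pos: [580.5, 224.9, 99.3]
tcp_rot: [-3.141, 0.0, 1.513]
ft_force: [0.8, -0.6, -2.1]
opening: 0.396
```

Emit:
{"method": "arm_command", "body": {
  "motion": [-1,0,0,10,0,0,0,-1,0,0,20,0,0,0,-1,0,0,29,0,0,0,-1,0,0,34,0,0,0,-1,0,0,36,0,0,0,-1,0,0,36,0,0,0]
}}

```text
t: 35.85
eef_pos: [580.9, 224.2, 63.3]
tcp_rot: [-3.141, 0.0, 1.511]
ft_force: [-0.4, -0.2, -1.0]
opening: 0.394
```

Run:
```python
from look import *
np.set_printoptions(precision=2,suppress=True)
s=env.state(); print(s["eef_pos"],s["tcp_rot"],s["opening"],s["ft_force"])
im,d=shot("wrist","t_w"); crop(im,"t_c",190,140,470,300,2.8)
```

```text
[580.93 224.19  63.28] [-3.14  0.    1.51] 0.3935073298299955 [-0.44 -0.17 -1.02]
```

View pics/t_c.png

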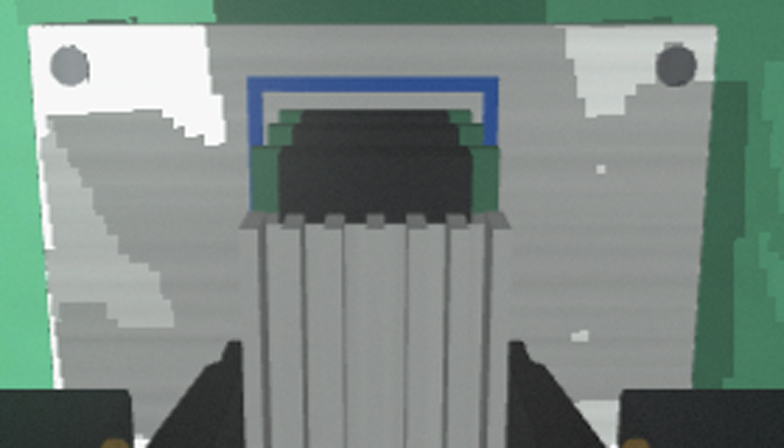

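Emit:
{"method": "arm_command", "body": {
  "motion": [-1,0,0.4,1.2,0,0,0,-1,0,0.4,2.2,0,0,0,-1,0,0.4,2.7,0,0,0,-1,0,0.4,3.0,0,0,0,-1,0,0.4,3.0,0,0,0]
}}

```text
t: 36.4
eef_pos: [581.3, 224.4, 60.6]
tcp_rot: [3.141, 0.0, 1.511]
ft_force: [-0.3, 0.1, -2.0]
opening: 0.398
```

Emit:
{"method": "arm_command", "body": {
  "motion": [-1,0,0,0.3,0,0,0,-1,0,0,0.6,0,0,0,-1,0,0,0.6,0,0,0]
}}

```text
t: 36.7
eef_pos: [581.3, 224.4, 60.3]
tcp_rot: [3.141, -0.0, 1.511]
ft_force: [-2.1, -0.9, 3.2]
opening: 0.397
```

Emit:
{"method": "arm_command", "body": {
  "motion": [0.1,0,0,0,0,0,0,0.1,0,0,0,0,0,0,0.1,0,0,0,0,0,0,0.1,0,0,-10,0,0,0,0.1,0,0,-25,0,0,0,0.1,0,0,-50,0,0,0,0.1,0,15,-70,0,0,0,0.1,0,35,-90,0,0,0,0.1,0,60,-105,0,0,0,0.1,0,75,-110,0,0,0,0.1,0,75,-110,0,0,0,0.1,0,75,-110,0,0,0]
}}

```text
t: 37.9
eef_pos: [655.6, 219.9, 170.4]
tcp_rot: [-3.142, -0.0, 1.511]
ft_force: [-0.1, 0.0, -0.9]
opening: 0.549
```

```bash
python3 stk.py u 80
python3 - <<'E'
from h import *
im,_=shot("side","u_s"); crop(im,"u_sc",190,150,420,400,3)
a=shot("scene","u_sn")
for c in("side","scene"): 
    for r in env.spot_point(c,"spool_center")[:2]: print(c,r,atz(c,r["location"],22))
E
```

```text
[655.6 219.9 170.4] [-3.1 -0.   1.5] 37.9
fin top 3812 ((585.0830078125, 222.9681396484375), (37.55125427246094, 75.75199890136719), 86.62047576904297) 80.65542590246787
```

View pics/u_r.png

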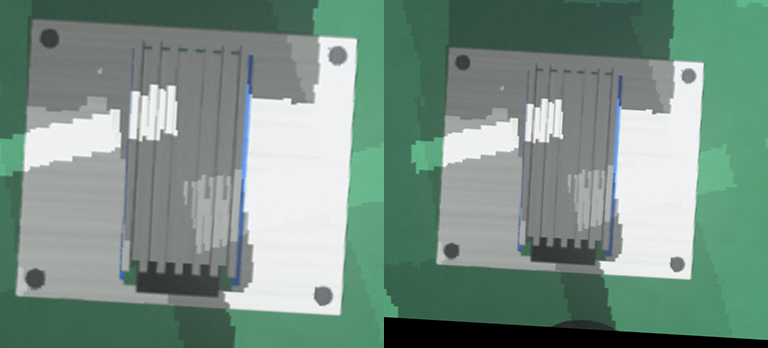

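View pics/u_sc.png

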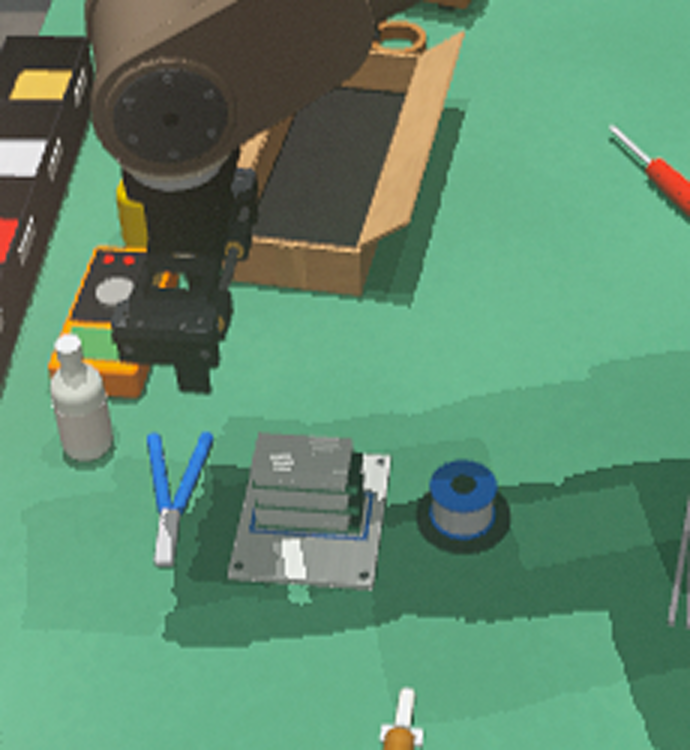

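View pics/u_sn.png

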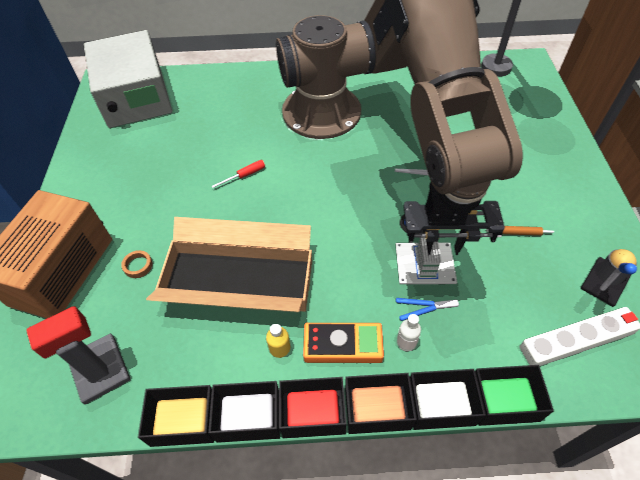

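Emit:
{"method": "arm_command", "body": {
  "motion": [-1,-10,-3,-10,0,0,0,-1,-35,-12,-25,0,0,0,-1,-75,-26,-30,0,0,1,-1,-115,-41,-30,0,0,2,-1,-155,-55,-30,0,0,3,-1,-195,-69,-30,0,0,4,-1,-235,-83,-30,0,0,5.06,-1,-275,-98,-30,0,0,5.06,-1,-315,-112,-30,0,0,5.06,-1,-355,-126,-30,0,0,5.06,-1,-395,-141,-30,0,0,5.06,-1,-435,-155,-30,0,0,5.06,-1,-470,-168,-20,0,0,5.06,-1,-492,-175,-10,0,0,5.06,-1,-501.2,-178.7,5,0,0,5.06,-1,-501.2,-178.7,20,0,0,5.06,-1,-501.2,-178.7,20,0,0,5.06,-1,-501.2,-178.7,20,0,0,5.06]
}}

```text
t: 39.95
eef_pos: [447.9, -269.8, 150.6]
tcp_rot: [3.141, 0.0, 1.423]
ft_force: [0.1, 0.3, 0.3]
opening: 0.006
```

Run:
```python
from look import *
s=env.state(); print(tocart(s["eef_pos"]),s["eef_pos"],s["tcp_rot"][2].round(3),s["opening"],s["joints"])
flaps(["scene"])
cal=env.calibration("scene"); im,d=shot("scene","v_s"); P=cloud("scene",d,cal)
for l in("cleaner_bottle","meter","tape_roll"):
    for r in env.silhouettes("scene",l)[:1]:
        p=P[r["region"]]; p=p[~np.isnan(p[:,0])]; t=tocart(p); print(l,r["confidence"],np.percentile(t,[3,97],axis=0).tolist())
```

```text
[-144.4  -59.9  150.6] [ 447.9 -269.8  150.6] 1.423 0.005787374475085782 [-0.7  0.4  1.9  0.   0.8 -2.1]
scene near 2159 angle pct [2.4 2.4 2.5]
scene far 1349 angle pct [2.3 2.4 2.5]
cleaner_bottle 0.57 [[150.56619947375134, 104.12200954456934, 10.17137946400767], [183.03058927291366, 144.55358931022755, 102.03313307188857]]
meter 0.62 [[107.61256773464181, 184.00063787917122, 14.272938138755375], [186.63551504801413, 339.3893183867322, 45.13334830802545]]
tape_roll 0.8 [[-53.1158099444932, -285.68372959815997, 2.1208866060185527], [12.283892725267675, -222.45948458071283, 24.164677390565572]]
```

View pics/v_s.png

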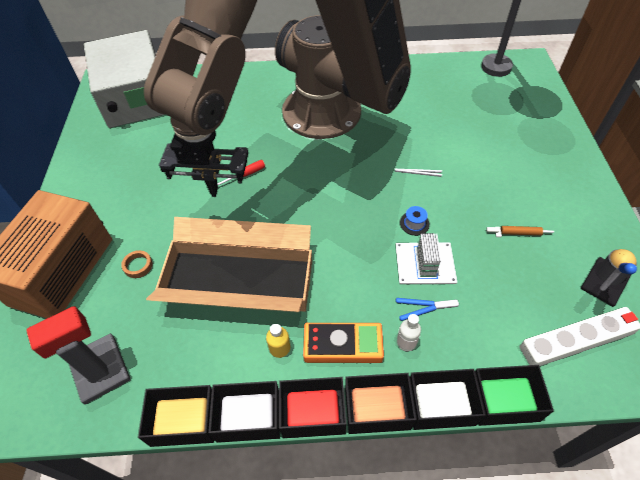

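Emit:
{"method": "arm_command", "body": {
  "motion": [-1,0,0,30,0,0,0,-1,0,0,60,0,0,0,-1,0,0,75,0,0,0,-1,0,10,75.5,0,0,0,-1,0,20,75.5,0,0,0,-1,0,30,75.5,0,0,0,-1,0,38,75.5,0,0,0,-1,0,46,75.5,0,0,0,-1,0,54,75.5,0,0,0,-1,0,62,75.5,0,0,0,-1,0,70,75.5,0,0,0,-1,0,78,75.5,0,0,0,-1,0,86,75.5,0,0,0,-1,0,94,75.5,0,0,0,-1,0,100,75.5,0,0,0,-1,0,104,75.5,0,0,0,-1,0,104,75.5,0,0,0]
}}

```text
t: 41.9
eef_pos: [551.6, -285.2, 74.5]
tcp_rot: [3.141, 0.0, 1.423]
ft_force: [0.0, -0.0, 0.4]
opening: 0.005
```

Run:
```python
from look import *
s=env.state(); print(tocart(s["eef_pos"]),s["ft_force"])
flaps(["scene","side"])
im,d=shot("side","w_s"); crop(im,"w_sc",200,100,400,280,4)
```

```text
[-39.6 -59.8  74.5] [ 0.  -0.   0.4]
scene near 1423 angle pct [0.4 0.5 0.6]
scene far 1350 angle pct [2.3 2.4 2.5]
side near 657 angle pct [0.4 0.5 0.6]
side far 770 angle pct [2.4 2.5 2.5]
```

View pics/w_sc.png

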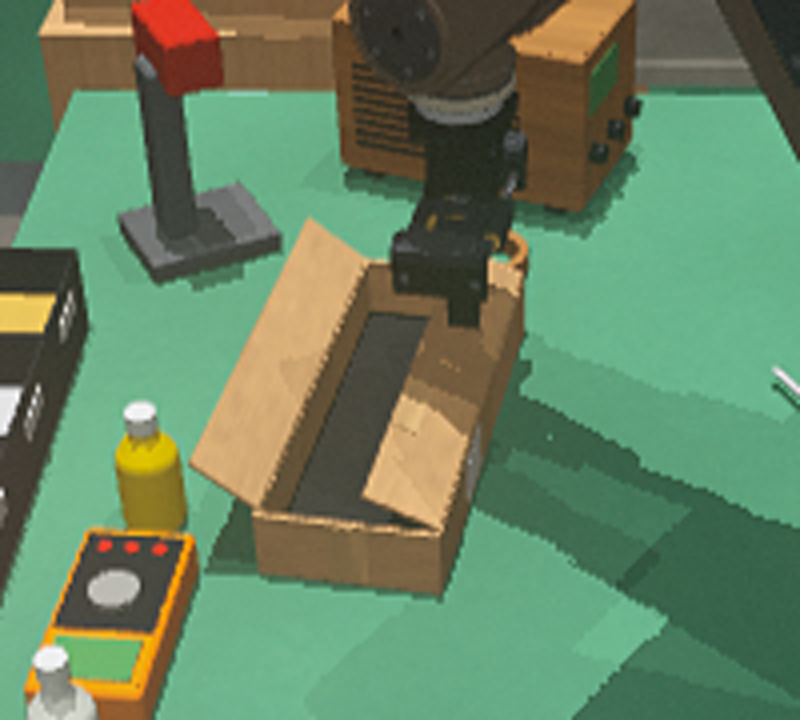

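Emit:
{"method": "arm_command", "body": {
  "motion": [-1,0,2,4,0,0,0,-1,0,4,8,0,0,0,-1,0,6,11,0,0,0,-1,0,8,13,0,0,0,-1,0,10,14.5,0,0,0,-1,0,10,15.5,0,0,0,-1,0,10,15.5,0,0,0]
}}

```text
t: 42.75
eef_pos: [560.9, -286.5, 58.8]
tcp_rot: [3.142, -0.0, 1.423]
ft_force: [0.5, 0.5, -0.1]
opening: 0.003
```

Emit:
{"method": "arm_command", "body": {
  "motion": [-1,0,0,-20,0,0,0,-1,0,5,-55,0,0,0,-1,0,25,-85,0,0,0,-1,0,60,-100,0,0,0,-1,0,100,-100,0,0,0,-1,0,140,-100,0,0,0,-1,0,165,-100,0,0,0,-1,0,175,-95,0,0,0,-1,0,175,-92,0,0,0,-1,0,175,-92,0,0,0]
}}

```text
t: 43.75
eef_pos: [732.7, -312.1, 149.9]
tcp_rot: [-3.14, -0.001, 1.423]
ft_force: [-0.2, 0.3, -0.2]
opening: 0.0
```

Run:
```python
from look import *
s=env.state(); print(tocart(s["eef_pos"]),s["ft_force"],s["tcp_rot"][2])
flaps(["side","scene"])
im,d=shot("side","y_s"); crop(im,"y_sc",200,100,400,280,4)
```

```text
[143.5 -59.7 149.9] [-0.2  0.3 -0.2] 1.4229620846961284
side near 562 angle pct [0.  0.1 0.1]
side far 785 angle pct [2.4 2.5 2.5]
scene near 1591 angle pct [0.  0.1 0.2]
scene far 1019 angle pct [2.4 2.4 2.5]
```

View pics/y_sc.png

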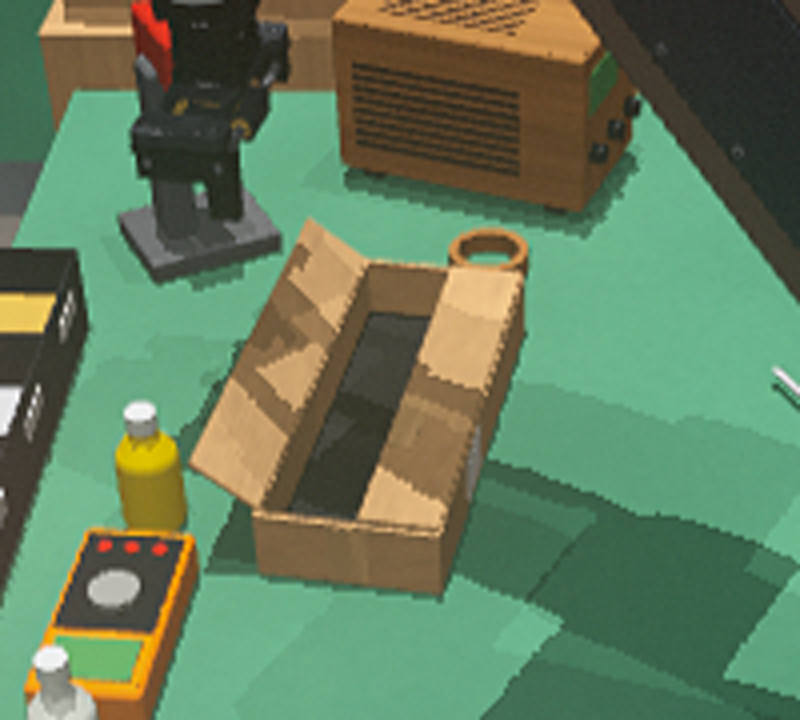

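Emit:
{"method": "arm_command", "body": {
  "motion": [-1,0,0,30,0,0,0,-1,0,0,60,0,0,0,-1,0,0,74,0,0,0,-1,0,-10,75,0,0,0,-1,0,-20,75,0,0,0,-1,0,-30,75,0,0,0,-1,0,-38,75,0,0,0,-1,0,-46,75,0,0,0,-1,0,-54,75,0,0,0,-1,0,-62,75,0,0,0,-1,0,-70,75,0,0,0,-1,0,-78,75,0,0,0,-1,0,-86,75,0,0,0,-1,0,-94,75,0,0,0,-1,0,-100,75,0,0,0,-1,0,-104,75,0,0,0,-1,0,-104,75,0,0,0]
}}

```text
t: 45.6
eef_pos: [630.4, -297.0, 76.0]
tcp_rot: [-3.141, -0.0, 1.423]
ft_force: [0.1, -0.6, 0.3]
opening: -0.002
```

Emit:
{"method": "arm_command", "body": {
  "motion": [-1,0,-2,4,0,0,0,-1,0,-4,8,0,0,0,-1,0,-6,11,0,0,0,-1,0,-8,13,0,0,0,-1,0,-10,14.5,0,0,0,-1,0,-10,15.8,0,0,0,-1,0,-10,15.8,0,0,0]
}}

```text
t: 46.3
eef_pos: [621.0, -295.5, 60.0]
tcp_rot: [-3.141, -0.0, 1.423]
ft_force: [-0.6, 0.9, 0.5]
opening: 0.004
```

Press both a little further (this flap 1.3 mm more), then lift and look.

Emit:
{"method": "arm_command", "body": {
  "motion": [-1,0,-4,1,0,0,0,-1,0,-6,1.6,0,0,0,-1,0,-6,1.6,0,0,0,-1,0,-6,-15,0,0,0,-1,0,-6,-50,0,0,0,-1,0,-6,-95,0,0,0,-1,0,-20,-140,0,0,0,-1,0,-40,-185,0,0,0,-1,0,-60,-220,0,0,0,-1,0,-60,-220,0,0,0,-1,0,-60,-220,0,0,0]
}}

```text
t: 47.4
eef_pos: [561.7, -286.7, 280.9]
tcp_rot: [3.14, 0.001, 1.423]
ft_force: [0.0, 0.4, -0.6]
opening: 0.005
```

Run:
```python
from look import *
np.set_printoptions(precision=2,suppress=True)
s=env.state(); print(s["eef_pos"],s["t"])
for cam in("wrist","side","scene"):
    cal=env.calibration(cam); im,d=shot(cam,"z_"+cam); q=tocart(cloud(cam,d,cal)); x,y,z=q.reshape(-1,3).T
    for nm,sg in(("near",-1),("far",1)):
        m=(abs(y)<150)&(sg*x>12)&(sg*x<60)&(z>45)&(z<80)
        if m.sum()>30: a=np.polyfit(66-sg*x[m],z[m],1); print(cam,nm,m.sum(),"slope",a[0],"z at hinge",a[1])
P=None
for c,z in(("side",22),("scene",22)):
    for r in env.spot_point(c,"spool_center")[:1]: print(c,r["confidence"],atz(c,r["location"],z))
    for l in("flux_bottle","cleaner_bottle","meter","cutters","tweezers","screwdriver","tape_roll","syringe"):
        pass
```

```text
[ 561.68 -286.75  280.93] 47.4
wrist near 14675 slope 0.012448293138265502 z at hinge 58.55140670086785
wrist far 11088 slope 0.008340994150288801 z at hinge 58.50587189895386
side near 928 slope 0.009546603526291055 z at hinge 57.489430931301136
side far 896 slope 0.002716532845428718 z at hinge 57.38971811134275
scene near 2145 slope 0.01547788035361027 z at hinge 59.02552940246627
scene far 2429 slope 0.003822911176780418 z at hinge 59.10270089339646
side 0.91 [456.85 224.69  22.  ]
scene 0.69 [455.66 220.64  22.  ]
```

View pics/z_scene.png

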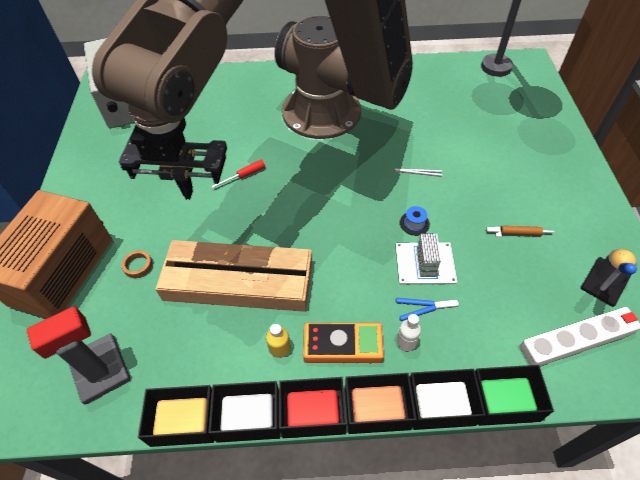

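View pics/z_side.png

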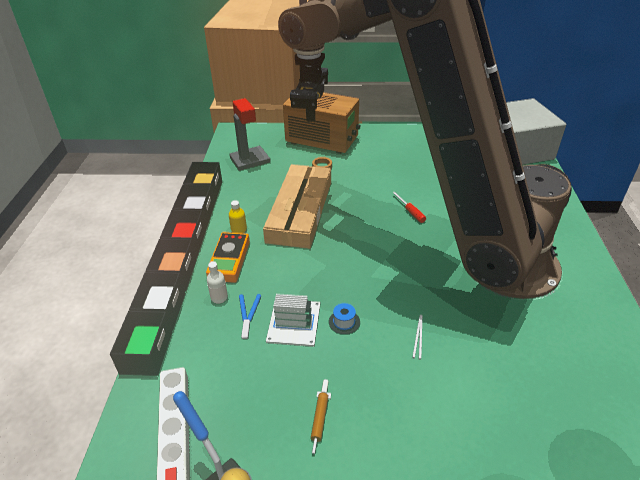

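```bash
python3 - <<'E'
from rw import *
o=[]
for c in("scene","side"):
    im=cv2.imread(f"pics/z_{c}.png")[:,:,::-1]; cal=env.calibration(c)
    for z in(4,40): o.append(rect(c,im,cal,z,(405,510),(165,270),"x",3.6))
cv2.imwrite("pics/zz.png",np.vstack([np.hstack(o[:2]),np.hstack(o[2:])])[:,:])
print(o[0].shape)
E
python3 -c "
import cv2;a=cv2.imread('pics/zz.png');cv2.imwrite('pics/zz2.png',cv2.resize(a,(600,600)))"
```

```text
(378, 378, 3)
```

View pics/zz2.png

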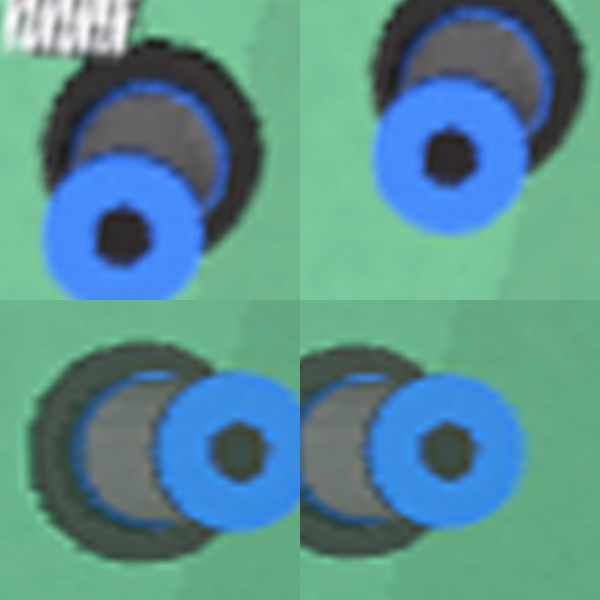

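Emit:
{"method": "arm_command", "body": {
  "motion": [-1,15,-3,0,0,0,0,-1,50,-10,0,0,0,0,-1,90,-18,0,0,0,0,-1,135,-26,0,0,0,0,-1,180,-35,0,0,0,0,-1,225,-44,0,0,0,0,-1,270,-53,0,0,0,0,-1,315,-61,0,0,0,0,-1,360,-70,0,0,0,0,-1,405,-79,0,0,0,0,-1,445,-87,0,0,0,0,-1,475,-93,0,0,0,0,-1,490,-96.2,0,0,0,0,-1,494.3,-96.2,0,0,0,0,-1,494.3,-96.2,0,0,0,0,-1,494.3,-96.2,0,0,0,0]
}}

```text
t: 49.25
eef_pos: [539.5, 215.3, 280.1]
tcp_rot: [-3.142, 0.0, 1.422]
ft_force: [0.2, -0.3, -0.0]
opening: 0.006
```

Run:
```python
from rw import *
s=env.state(); print(s["eef_pos"],s["t"])
cal=env.calibration("wrist"); im,d=shot("wrist","za_w")
o=[rect("wrist",im,cal,z,(400,540),(150,290),"x",2.8) for z in(4,40)]
cv2.imwrite("pics/za_r.png",np.hstack(o))
```

```text
[539.4629394  215.3465022  280.05366033] 49.25
```

View pics/za_r.png

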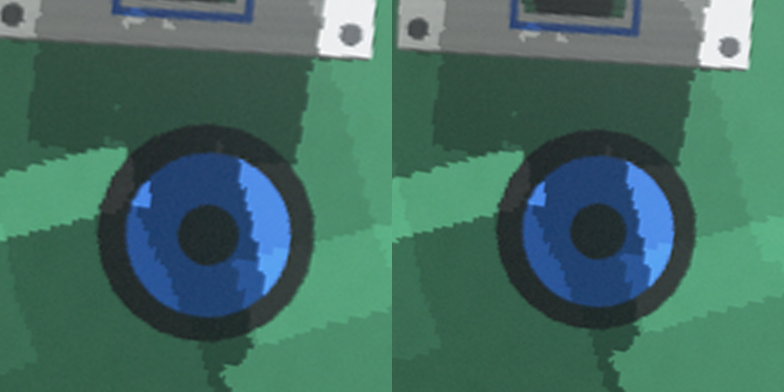

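```bash
python3 -c "
from cell import env
print(env.job_done(), env.state()['t'])"
```

```text
the job is handed in; nothing more can be done
the job is handed in; nothing more can be done
```

The job is done and handed in at about 49 s of the 210 s limit. It was accepted without a verdict, and the last checks showed no failures.

- **Spool:** I moved it from the plate to the coaster. The last wrist-camera check put it about 0.5 mm from the coaster's centre. The scene and side cameras disagreed with that by 2–3 mm. I took this as camera calibration error, because the two disagreed with each other as well. I saw no sign of the spool being knocked during the run.
- **Flaps, open:** Both swung out to about 2.4–2.5 rad and stood open together while I unpacked. The push on the far flap peaked at about 14 N against the stop.
- **Modules:** There were three (1, 3 and 4; module 2 was absent). I set each down with light contact, and they form one pile inside the blue rectangle. The measured layer centres agree within about 0.5 mm. The pile is about 1 mm off the rectangle's centre and lines up with its long sides.
- **Flaps, closed:** Both are folded down to about 0.01–0.02 rad, nearly flat.
- **Other things:** By eye in the scene and side pictures, the other items are where they started; I did not measure them. The robot was clear of everything when I handed in.

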